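# Set up the column stand

## Task

A porcelain dish broke on the column stand: wipe all the shards off the stand into the blue tray with the scraper block (they are sharp, so keep the fingers off them) and set the scraper down upright on the bench clear of stand and tray. Then lower the perforated deck over the stand's two pins until it lies flush, and stand every packed column upright on the deck, blue head up; bring each lying column upright by raising its head while its foot stays down (never hang it or lift it lying), and only then carry it over, upright. Leave the jar, flask and rubber bulb where they are.

Things in the scene. Friction and masses are not known exactly. Their poses are not given: they have to be found in the camera images.
- column_stand: column stand, fixed: flat grey base 160 mm (its x) by 230 mm (y), top face 14 mm above the bench; two upright steel pins, 12 mm thick, at its y = +100 and -100 mm (x = 0), rise 26 mm above the base, upper 8 mm conical (188 mm free between them). Origin: centre of its underside on the bench; x points away from the robot
- pin_left (a point): tip of the stand's pin at its y = +100 mm, 40 mm above the bench
- pin_right (a point): tip of the stand's pin at its y = -100 mm, 40 mm above the bench
- shard_tray: shard tray, fixed: shallow blue dustpan-like tray against the stand's edge that faces the robot; 110 mm (x) by 210 mm (y), floor 2 mm thick, walls 18 mm high on three sides, open towards the stand (+x), 1 mm from it. Origin: centre of its underside on the bench; same axes as the stand
- deck: perforated steel deck 154 mm (its x) by 226 mm (y) by 8 mm, 0.42 kg, loose, flat on the bench at the right. Through-holes: y = +100 mm round, 15 mm; y = -100 mm slot 15 (x) by 17 mm (y); fits the pins either way round. Black bow handle in the middle: bar 16 mm thick (x), 78 mm long (y), 28 to 48 mm above the underside. Origin: centre of the underside, z up
- scraper: scraper block, loose, standing on its rubber lip on the bench: white block 140 mm wide (its y), 52 mm thick (x), 30 mm high with a black rubber lip below; on it an upright red grip 20 mm thick (x), 80 mm wide (y), its top 68 mm above the lip's underside. 0.25 kg. Origin: centre of the lip's underside, z up
- column_1: packed column: clear tube, 34 mm wide, pale tan packing, square end blocks 46 x 46 x 24 mm; 174 mm long over the blocks, 0.34 kg. Foot block black; head block blue, with a white nipple 13 mm long, 17 mm wide on its end. Origin at mid-length on the axis; z runs from foot to head, x and y square to the block sides. Starts lying on flat block sides (origin 23 mm up). 2 or 3 are there; an absent one has no pose
- column_1_foot (a point): centre of the outer face of column 1's black foot block (87 mm below the origin along the column)
- column_1_head (a point): centre of column 1's blue head block (75 mm above the origin along the column)
- column_2: packed column: clear tube, 34 mm wide, pale tan packing, square end blocks 46 x 46 x 24 mm; 174 mm long over the blocks, 0.34 kg. Foot block black; head block blue, with a white nipple 13 mm long, 17 mm wide on its end. Origin at mid-length on the axis; z runs from foot to head, x and y square to the block sides. Starts lying on flat block sides (origin 23 mm up). 2 or 3 are there; an absent one has no pose
- column_2_foot (a point): centre of the outer face of column 2's black foot block (87 mm below the origin along the column)
- column_2_head (a point): centre of column 2's blue head block (75 mm above the origin along the column)
- column_3: packed column: clear tube, 34 mm wide, pale tan packing, square end blocks 46 x 46 x 24 mm; 174 mm long over the blocks, 0.34 kg. Foot block black; head block blue, with a white nipple 13 mm long, 17 mm wide on its end. Origin at mid-length on the axis; z runs from foot to head, x and y square to the block sides. Starts lying on flat block sides (origin 23 mm up). 2 or 3 are there; an absent one has no pose
- column_3_foot (a point): centre of the outer face of column 3's black foot block (87 mm below the origin along the column)
- column_3_head (a point): centre of column 3's blue head block (75 mm above the origin along the column)
- shard_1: white porcelain shard, flat, about 32 mm across and 12 mm thick, sharp; origin at the centre of its underside. Starts on the column stand, within 70 mm of the stand's middle line on either side and at least 38 mm from its far edge. Two to four of the four are there; an absent one has no pose
- shard_2: white porcelain shard, flat, about 32 mm across and 12 mm thick, sharp; origin at the centre of its underside. Starts on the column stand, within 70 mm of the stand's middle line on either side and at least 38 mm from its far edge. Two to four of the four are there; an absent one has no pose
- shard_3: white porcelain shard, flat, about 32 mm across and 12 mm thick, sharp; origin at the centre of its underside. Starts on the column stand, within 70 mm of the stand's middle line on either side and at least 38 mm from its far edge. Two to four of the four are there; an absent one has no pose
- shard_4: white porcelain shard, flat, about 32 mm across and 12 mm thick, sharp; origin at the centre of its underside. Starts on the column stand, within 70 mm of the stand's middle line on either side and at least 38 mm from its far edge. Two to four of the four are there; an absent one has no pose
- maroon_jar: brown jar with a maroon lid, 56 mm wide, 74 mm high; bystander behind or right of the stand, origin at the centre of its underside
- small_flask: small conical glass flask, 65 mm wide, 112 mm high; bystander behind or right of the stand, origin at the centre of its underside
- pipette_bulb: dark red rubber pipette bulb, 49 mm wide, 68 mm high; bystander behind or right of the stand, origin at the centre of its underside
There are look-alikes about, which are no part of the job. What is shaped like the column_1 but purple is not meant.

How it is judged:
On the way, in this order (a step that is already met when the one before it is completed fails the run):
1. the scraper block pushes a shard ((contact force between scraper and shard_1 above 0.03 N or contact force between scraper and shard_2 above 0.03 N or contact force between scraper and shard_3 above 0.03 N or contact force between scraper and shard_4 above 0.03 N)).
2. all shards lie in the tray (x of shard_1 in the frame of shard_tray between -0.056 and 0.05 m and y of shard_1 in the frame of shard_tray between -0.106 and 0.106 m and height (world z) of each of shard_1, shard_2, shard_3, shard_4 below 0.022 m and x of shard_2 in the frame of shard_tray between -0.056 and 0.05 m and y of shard_2 in the frame of shard_tray between -0.106 and 0.106 m and x of shard_3 in the frame of shard_tray between -0.056 and 0.05 m and y of shard_3 in the frame of shard_tray between -0.106 and 0.106 m and x of shard_4 in the frame of shard_tray between -0.056 and 0.05 m and y of shard_4 in the frame of shard_tray between -0.106 and 0.106 m), for 0.2 s.
3. the deck lies flush on the stand over both pins (horizontal distance between deck and column_stand below 0.005 m and angle between the x axis of deck and the x axis of column_stand, either way round below 0.06 rad and z of deck in the frame of column_stand below 0.0165 m and angle between deck's own z axis and vertical below 0.03 rad), for 0.3 s.
At the end, for the whole second after the job is handed in: All shards lie in the tray; the deck is flush on the stand (within 2.5 mm, 0.03 rad); every column stands upright (0.05 rad) on the deck, head up, foot centre on it, at rest; the scraper upright on the bench, its middle over 150 mm from the stand's and 130 mm from the tray's (all of step 2 and all of step 3 and x of column_1_foot in the frame of deck between -0.077 and 0.077 m and y of column_1_foot in the frame of deck between -0.113 and 0.113 m and angle between each of column_1, column_2, column_3's own z axis and vertical below 0.05 rad and z of column_1_foot in the frame of deck between 0.004 and 0.012 m and linear speed of each of column_1, column_2, column_3 below 0.05 m/s and x of column_2_foot in the frame of deck between -0.077 and 0.077 m and y of column_2_foot in the frame of deck between -0.113 and 0.113 m and z of column_2_foot in the frame of deck between 0.004 and 0.012 m and x of column_3_foot in the frame of deck between -0.077 and 0.077 m and y of column_3_foot in the frame of deck between -0.113 and 0.113 m and z of column_3_foot in the frame of deck between 0.004 and 0.012 m and horizontal distance between scraper and shard_tray above 0.13 m and horizontal distance between scraper and column_stand above 0.15 m and height (world z) of scraper below 0.03 m and linear speed of scraper below 0.02 m/s and angle between scraper's own z axis and vertical below 0.1 rad); the robot touches nothing.
It fails at once if column 1 is lifted off its foot end while it still lies or leans (more than 35 degrees from upright with its foot more than 70 mm up) (angle between column_1's own z axis and vertical above 0.6 rad and height (world z) of column_1_foot above 0.07 m).
It fails at once if column 2 is lifted off its foot end while it still lies or leans (more than 35 degrees from upright with its foot more than 70 mm up) (angle between column_2's own z axis and vertical above 0.6 rad and height (world z) of column_2_foot above 0.07 m).
It fails at once if column 3 is lifted off its foot end while it still lies or leans (more than 35 degrees from upright with its foot more than 70 mm up) (angle between column_3's own z axis and vertical above 0.6 rad and height (world z) of column_3_foot above 0.07 m).
It fails at once if a sharp shard is touched with the fingers (contact force between the fingers and shard_1 above 0.5 N or contact force between the fingers and shard_2 above 0.5 N or contact force between the fingers and shard_3 above 0.5 N or contact force between the fingers and shard_4 above 0.5 N).
It fails at once if a bystander (jar, flask, rubber bulb) is pushed more than 30 mm (distance of any of maroon_jar, small_flask, pipette_bulb from where it was at the start of the episode above 0.03 m).
Of column_1, column_2, column_3 only 2 to 3 are there at a start; the rules pass over those that are not, and their reading is None.
Of shard_1, shard_2, shard_3, shard_4 only 2 to 4 are there at a start; the rules pass over those that are not, and their reading is None.
At some moment in a run one of scraper, deck may be knocked a few centimetres aside while the robot is not near it.
It also fails if it takes over 210 s, if anything falls off the work surface, if the arm or the gripper's body presses on something with over 40 N, if the wrist force passes 120 N, or if a joint passes its speed limit or range.

## Robot

A 7-joint arm with a two-finger parallel gripper is mounted at the origin on a cart in front of the work surface, level with it; the furniture and walls round the work are solid. World frame = base frame: x ahead of the robot, y to its left, z up, the work surface at z = 0. Lengths are in m, angles in rad, forces in N, time in s.
With the tool pointing down it reaches from about 0.4 to 0.85 m from the base axis. Payload 6.9 kg.
Tool frame: the origin (TCP) lies midway between the tips of the shut fingers; the grasp point (between the pads) lies 19 mm behind it (env.pinch_z is the distance from the TCP to the grasp point, in m); z points along the fingers, y is the line along which they close (so a half turn about z gives the same grasp; the last joint's range is limited). The gripper opens to 85 mm and grips with 20 to 120 N. Pads are 22 mm wide; open, the fingers measure 114 mm over their backs; the gripper's body (76 mm by 85 mm) begins 54 mm behind the grasp point. The pads swing forward as they close: fully open they stand 13 mm farther back than shut.
Start: joints at [-1.226, 0.507, -0.238, 1.5, 0.126, 1.149, -0.155], TCP at [0.148, 0.607, 0.205] pointing down, gripper open.
Joint ranges: [-3.08, 3.08], [-0.24, 2.05], [-1.43, 1.35], [0, 2.5], [-1.52, 4.66], [0.17, 1.96], [-2.89, 2.89]. Speed limits (rad/s): [2.39, 2.39, 3.14, 3.14, 3.14, 3.14, 3.14].

## Interface

Orientations are given as a unit quaternion [w, x, y, z].
In Python, from bench import env, cams gives the robot as it stands.
- The arm moves only by the tool drive_tool, never from a script. Its argument "series" is a list of rows, each an object of numbers: "x", "y", "z": the shift along the tool's x, y, z in mm; "ax", "ay", "az": the turn, a rotation vector about the tool's x, y, z in degrees. In form: [{"x": .., "y": .., "z": .., "ax": .., "ay": .., "az": ..}, ...]. A call has 1 to 20 rows; each row is the pose to reach, as a shift and turn from the pose commanded when the call began, along the tool's axes at that moment; what a row does not reach only later rows make up. A row lasts 1/12 s, in which the tool goes at most 41.7 mm and 7.16 degrees, less where a joint would pass 70% of its speed; a pose out of reach is approached as far as the arm can. A call with a gripper value outside its range is refused whole. "fingers" is the opening in per cent of the stroke, from 0 (shut) to 100 (fully open), set as the call begins (left out, the last holds). The fingers move at their own pace and stop on an object; "newtons" is the grip in N (left out, the last holds). Time passes only in rows, so rows that repeat a pose let the fingers close. It gives the time, the measured TCP pose, the force, the opening and the grip force at its end, in the units of the state.
- env.sense(): the state, without advancing time (a new reading comes with each control period).
- cams.read_camera(name): name is "scene" or "top" or "wrist"; returns the picture (420x560x3 uint8, red, green, blue); there is no depth.
- cams.calibration(name): a dict with "intrinsics" (3x3 intrinsics, pixels), "R" (3x3) and "t" (3): a world point X has camera coordinates R X + t. Camera axes: x right, y down, z forward; pixel columns grow to the right and rows downward; lengths in m; the calibration is good to about 2 mm. A picture is of the moment at which its call begins: read the wrist's pose just before it. calibration takes no time and is no camera call; for the wrist camera it gives the pose at the moment of the call.
- env.finish_job(): hands the job in; it is judged then, once.
The state is a dict: "time_s": time; "q": joint angles; "qvel": joint speeds; "tau": joint torques, N m; "tcp_pos": TCP position; "tool_rot": TCP orientation; "force": force on the tool from outside, world axes, zero at the start; "ft_torque": the same for the moment, N m; "grip_width": finger opening in m; "grip_force": force on a finger pad.
Only numpy, scipy, OpenCV 4.12 (cv2) and the standard library are available. Lean on these libraries where they do the work, as an engineer would, in place of code of your own. Each camera call takes 0.05 s, during which the arm holds its last target. There are 200 camera calls.

## Working session

There is one attempt and no reset: what is moved stays moved. The work goes in short steps, Python scripts to look and compute and a tool call to move; the robot and the scene stay as the last step left them, time stands still between calls to the robot, and variables do not carry over. Pictures are saved under pics/ and viewed, at most 14 in all, crops included, and the job is handed in when it is done.

Besides the shell and the picture viewer there is one more tool, called after ">>>" as name(argument=value, ...) on one line, values as JSON. drive_tool: Moves the arm, as the interface text tells. Its arguments: {"type":"object","properties":{"series":{"type":"array","items":{"type":"object","properties":{"x":{"type":"number"},"y":{"type":"number"},"z":{"type":"number"},"ax":{"type":"number"},"ay":{"type":"number"},"az":{"type":"number"}}}},"fingers":{"type":"number"},"newtons":{"type":"number"}},"required":["series"]}

```bash
ls; mkdir -p pics; python3 - <<'E'
from bench import env,cams
import cv2
s=env.sense();print({k:s[k] for k in('time_s','tcp_pos','tool_rot','grip_width','force')})
for n in('scene','top'):
    cv2.imwrite(f'pics/{n}0.png',cams.read_camera(n)[...,::-1]);c=cams.calibration(n);print(n,c['intrinsics'],c['R'],c['t'])
E
```

```text
pics
{'time_s': 0.0, 'tcp_pos': array([0.1484073 , 0.6065521 , 0.20430746]), 'tool_rot': array([-8.68365611e-05,  1.19608683e-01,  9.92820695e-01, -9.06813185e-04]), 'grip_width': 0.08516926731212475, 'force': array([0.85094196, 0.11711844, 0.38227554])}
scene [[507.00380429   0.         274.0646237 ]
 [  0.         507.00380429 213.23161089]
 [  0.           0.           1.        ]] [[ 0.81672786 -0.57700147 -0.00498964]
 [-0.38876149 -0.54384875 -0.74370225]
 [ 0.42640369  0.60934213 -0.66849238]] [-0.45535587  0.26884052  1.21314895]
top [[429.10370706   0.         279.45861731]
 [  0.         429.10370706 214.22529295]
 [  0.           0.           1.        ]] [[-0.0266508  -0.99953615 -0.01473838]
 [-0.98902738  0.02850801 -0.14495564]
 [ 0.14530856  0.01071348 -0.98932838]] [0.0676604  0.57720981 1.35675483]
```

View pics/top0.png

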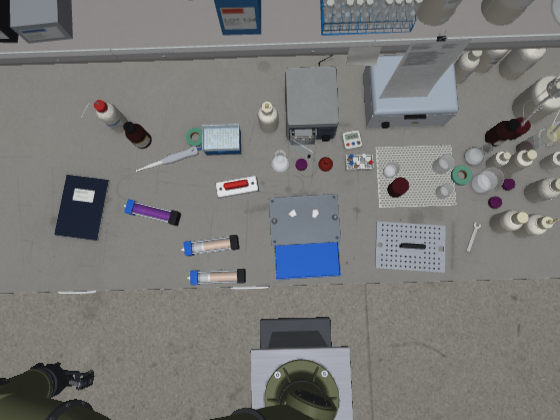

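View pics/scene0.png

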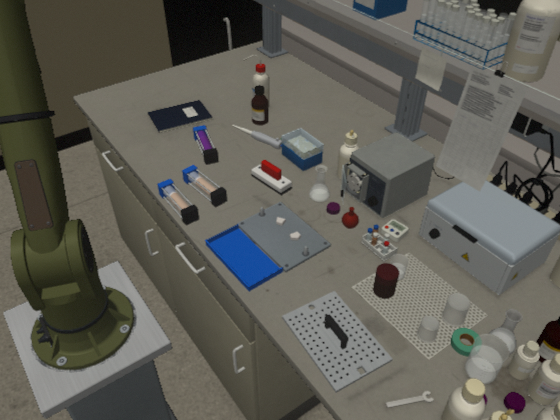

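Top view: genuine columns (blue head left, tan packing) at px (212,245) and (217,277). The look-alike is the purple column at (152,212). The scraper is at (237,186), with a blue/white box at (221,139) as a non-candidate. The deck with its black handle is at (411,247); the look-alike white perforated mat is at (416,176). Shards are at (293,212) and (315,212) on the stand, and the tray is at (307,260). I'll check these in one close crop and measure.

```bash
cat > h.py <<'E'
import numpy as np,cv2
from scipy.spatial.transform import Rotation as Rn
from bench import env,cams
def back(n,uv,z,c=None):
    c=c or cams.calibration(n);d=c['R'].T@np.linalg.solve(c['intrinsics'],[uv[0],uv[1],1.]);o=-c['R'].T@c['t'];return o+d*(z-o[2])/d[2]
def proj(n,X,c=None):
    c=c or cams.calibration(n);p=c['intrinsics']@(c['R']@np.asarray(X,float)+c['t']);return p[:2]/p[2]
def rot():
    q=env.sense()['tool_rot'];return Rn.from_quat([q[1],q[2],q[3],q[0]])
def blobs(im,lo,hi,roi,mn=8):
    h=cv2.cvtColor(im,cv2.COLOR_RGB2HSV);m=cv2.inRange(h,lo,hi);k=np.zeros_like(m);x0,y0,x1,y1=roi;k[y0:y1,x0:x1]=m[y0:y1,x0:x1]
    n,l,st,ce=cv2.connectedComponentsWithStats(k)
    out=[]
    for i in range(1,n):
        if st[i,4]>=mn:
            p=np.argwhere(l==i)[:,::-1].astype(np.float32);r=cv2.minAreaRect(p);out.append((ce[i],st[i,4],r))
    return out
def down(yaw):
    # tool down, tool y axis at angle yaw from world y
    c,s=np.cos(yaw),np.sin(yaw);y=np.array([-s,c,0]);z=np.array([0,0,-1.]);return Rn.from_matrix(np.c_[np.cross(y,z),y,z])
def go(X,R):
    s=env.sense();r=rot();d=r.inv().apply(np.asarray(X)-s['tcp_pos'])*1000;a=(r.inv()*R).as_rotvec(degrees=True)
    print('shift',d.round(1),'turn',a.round(2))
E
python3 - <<'E'
from h import *
im=cams.read_camera('top')
cv2.imwrite('pics/crop1.png',cv2.resize(im[165:295,120:350],None,fx=3.4,fy=3.4,interpolation=cv2.INTER_CUBIC)[...,::-1])
def show(t,b,z):
    for c,a,r in b: print(t,c.round(1),a,back('top',c,z).round(4)[:2],'size',np.round(r[1],1),r[2])
show('red',blobs(im,(0,140,90),(8,255,255),(210,170,265,200)),.068)
show('red2',blobs(im,(172,140,90),(180,255,255),(210,170,265,200)),.068)
show('blue',blobs(im,(105,140,90),(120,255,255),(175,225,345,285)),.046)
show('white',blobs(im,(0,0,190),(180,40,255),(265,195,345,245),4),.026)
show('black',blobs(im,(0,0,0),(180,255,45),(180,225,450,290)),.046)
for p in [(271,197),(338,194),(340,243),(273,245)]:print('stand',back('top',p,.014).round(3))
for p in [(377,222),(445,225),(445,272),(376,270)]:print('deck',back('top',p,.008).round(3))
c=cams.calibration('wrist');r=rot().as_matrix();s=env.sense();print(c['intrinsics'],c['R']@r,(c['R']@s['tcp_pos']+c['t']))
E
```

```text
red [235.4 184.2] 146 [0.6776 0.1915] size [ 6.4 23.2] 79.69515228271484
blue [187.5 248.1] 97 [0.4764 0.3511] size [13.9  6.8] 82.87498474121094
blue [307.1 260.4] 2156 [ 0.4267 -0.0329] size [33.8 64.3] 86.53176879882812
blue [193.5 277.4] 109 [0.3823 0.3316] size [13.  7.] 90.0
white [292.3 213.2] 27 [0.5835 0.0094] size [4.6 5.8] 53.13010025024414
white [314.8 212.8] 31 [ 0.5826 -0.0647] size [6. 4.] 90.0
black [234.1 241.8] 104 [0.4926 0.2003] size [13.4  7.6] 81.8698959350586
black [412.2 245.5] 86 [ 0.4649 -0.3709] size [ 3. 24.] 90.0
black [240.6 273.4] 69 [0.3911 0.1807] size [12.5  7.6] 85.2363510131836
stand [0.642 0.079 0.014]
stand [ 0.646 -0.146  0.014]
stand [ 0.482 -0.145  0.014]
stand [0.481 0.076 0.014]
deck [ 0.549 -0.271  0.008]
deck [ 0.532 -0.495  0.008]
deck [ 0.378 -0.482  0.008]
deck [ 0.391 -0.259  0.008]
[[304.27306115   0.         279.07002367]
 [  0.         304.27306115 210.37507832]
 [  0.           0.           1.        ]] [[ 1.61151919e-04  9.99999962e-01  2.25522048e-04]
 [-9.45376070e-01  2.25865225e-04 -3.25981648e-01]
 [-3.25981687e-01 -1.60670579e-04  9.45376070e-01]] [-1.18185085e-04  2.44671486e-02  1.86136162e-01]
```

View pics/crop1.png

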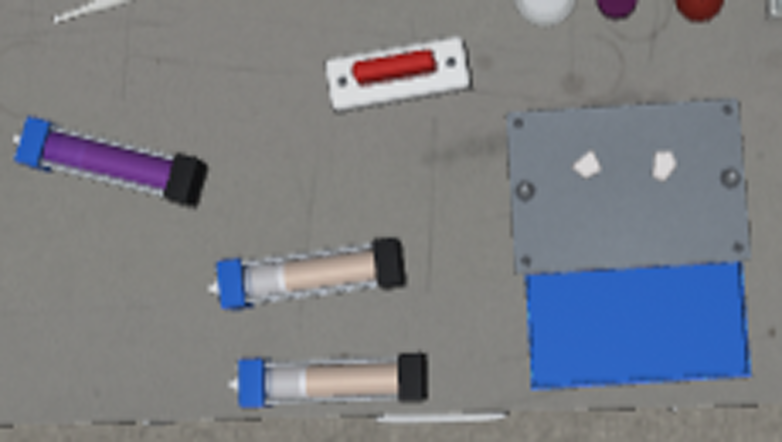

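The crop confirms two clear tan columns with blue heads on the left, the purple decoy at crop (110,155), the scraper with red grip at (395,68), two shards at (587,165) and (664,165), and the pins at (525,189) and (730,177). Next I compute the move over the scraper and fit the stand.

```bash
python3 - <<'E'
from h import *
a=back('top',(120+525/3.4-.35,165+189/3.4-.35),.040);b=back('top',(120+730/3.4-.35,165+177/3.4-.35),.040);d=a-b;print(a,b,np.linalg.norm(d),(a+b)/2,np.degrees(np.arctan2(-d[0],d[1])))
p=back('top',(120+353/3.4,165+73/3.4),.068);q=back('top',(120+436/3.4,165+60/3.4),.068);d=p-q;w=np.degrees(np.arctan2(-d[0],d[1]));print('scr',(p+q)/2,np.linalg.norm(d),w)
go([.6776-.03,.1915,.22],down(np.radians(w-90)))
E
```

```text
[0.55993683 0.06977942 0.04      ] [ 0.56591106 -0.12692959  0.04      ] 0.19679971758412226 [ 0.56292395 -0.02857508  0.04      ] 1.7395921049690308
scr [0.67625654 0.18937201 0.068     ] 0.07997351306869689 7.385344268324798
shift [-583.5 -284.8  -15.1] turn [-7.000e-02  5.000e-02  6.888e+01]
```

>>> drive_tool(series=[{"x":-583,"y":-285,"z":-15,"az":69},{"x":-583,"y":-285,"z":-15,"az":69},{"x":-583,"y":-285,"z":-15,"az":69},{"x":-583,"y":-285,"z":-15,"az":69},{"x":-583,"y":-285,"z":-15,"az":69},{"x":-583,"y":-285,"z":-15,"az":69},{"x":-583,"y":-285,"z":-15,"az":69},{"x":-583,"y":-285,"z":-15,"az":69},{"x":-583,"y":-285,"z":-15,"az":69},{"x":-583,"y":-285,"z":-15,"az":69},{"x":-583,"y":-285,"z":-15,"az":69},{"x":-583,"y":-285,"z":-15,"az":69},{"x":-583,"y":-285,"z":-15,"az":69},{"x":-583,"y":-285,"z":-15,"az":69},{"x":-583,"y":-285,"z":-15,"az":69},{"x":-583,"y":-285,"z":-15,"az":69},{"x":-583,"y":-285,"z":-15,"az":69},{"x":-583,"y":-285,"z":-15,"az":69},{"x":-583,"y":-285,"z":-15,"az":69},{"x":-583,"y":-285,"z":-15,"az":69}], fingers=100)

```text
$.series[0]: bad value
```

>>> drive_tool(series=[{"x":-41,"y":-20,"z":-1,"ax":0,"ay":0,"az":5},{"x":-583,"y":-285,"z":-15,"ax":0,"ay":0,"az":69}], fingers=100)

```text
time_s: 0.32
tcp_pos: [0.2104, 0.5544, 0.2063]
tool_rot: [-0.001, 0.223, 0.975, -0.0]
force: [1.4, 0.6, 1.1]
grip_width: 0.0856
grip_force: 0.0
```

```bash
python3 - <<'E'
from h import *
go([.6776-.03,.1915,.22],down(np.radians(7.4-90)))
E
```

```text
shift [-551.4 -136.8  -14.6] turn [-0.1  -0.07 56.84]
```

>>> drive_tool(series=[{"x":-551,"y":-137,"z":-15,"ax":0,"ay":0,"az":57},{"x":-551,"y":-137,"z":-15,"ax":0,"ay":0,"az":57},{"x":-551,"y":-137,"z":-15,"ax":0,"ay":0,"az":57},{"x":-551,"y":-137,"z":-15,"ax":0,"ay":0,"az":57},{"x":-551,"y":-137,"z":-15,"ax":0,"ay":0,"az":57},{"x":-551,"y":-137,"z":-15,"ax":0,"ay":0,"az":57},{"x":-551,"y":-137,"z":-15,"ax":0,"ay":0,"az":57},{"x":-551,"y":-137,"z":-15,"ax":0,"ay":0,"az":57},{"x":-551,"y":-137,"z":-15,"ax":0,"ay":0,"az":57},{"x":-551,"y":-137,"z":-15,"ax":0,"ay":0,"az":57},{"x":-551,"y":-137,"z":-15,"ax":0,"ay":0,"az":57},{"x":-551,"y":-137,"z":-15,"ax":0,"ay":0,"az":57},{"x":-551,"y":-137,"z":-15,"ax":0,"ay":0,"az":57},{"x":-551,"y":-137,"z":-15,"ax":0,"ay":0,"az":57},{"x":-551,"y":-137,"z":-15,"ax":0,"ay":0,"az":57},{"x":-551,"y":-137,"z":-15,"ax":0,"ay":0,"az":57}])

```text
time_s: 1.65
tcp_pos: [0.6491, 0.1877, 0.2211]
tool_rot: [-0.0, 0.663, 0.748, -0.001]
force: [-0.5, 1.0, -0.1]
grip_width: 0.0855
grip_force: 0.0
```

```bash
python3 - <<'E'
from h import *
c=cams.calibration('wrist');im=cams.read_camera('wrist');cv2.imwrite('pics/w1.png',im[...,::-1])
for lo,hi in(((0,140,60),(8,255,255)),((172,140,60),(180,255,255))):
  for ce,a,r in blobs(im,lo,hi,(0,0,560,420),150):
    bx=cv2.boxPoints(r);P=np.array([back('wrist',p,.068,c)[:2] for p in bx]);print(ce,a,back('wrist',r[0],.068,c),P.round(4).tolist())
s=env.sense();print(s['time_s'],s['tcp_pos'],s['q'])
E
```

```text
[308.54113346 180.74497258] 1094 [0.6805715  0.19770044 0.068     ] [[0.6666, 0.2341], [0.6831, 0.2361], [0.6957, 0.1583], [0.6779, 0.1562]]
[320.53134328 364.6119403 ] 335 [ 0.73642811 -0.05165063  0.068     ] [[0.7159, -0.0611], [0.7174, -0.0342], [0.7567, -0.0423], [0.756, -0.0696]]
1.7 [0.64804814 0.18974859 0.22127518] [-0.40317713  0.57860826  0.15103561  1.32577486 -0.08754938  1.24498639
 -0.12521637]
```

View pics/w1.png

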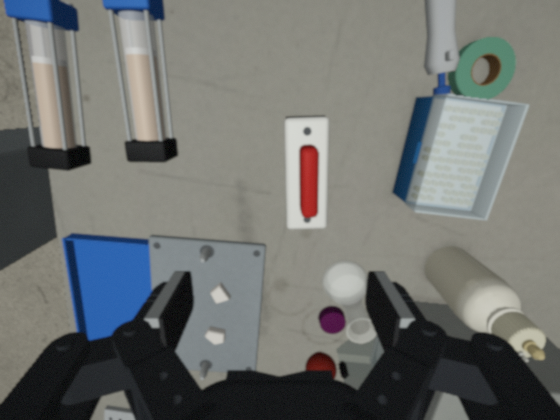

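The wrist view shows the scraper at (307,173) with its red grip between the fingers' line, the pins at (207,253) and (205,368), and the shards at (220,294) and (215,337). I'll re-measure now that the arm is settled.

```bash
python3 - <<'E'
from h import *
def rects(n,lo,hi,roi,mn,z):
  c=cams.calibration(n);im=cams.read_camera(n)
  for ce,a,r in blobs(im,lo,hi,roi,mn):
    P=np.array([back(n,p,z,c)[:2] for p in cv2.boxPoints(r)]);e=P[1]-P[0];f=P[2]-P[1]
    if np.linalg.norm(f)>np.linalg.norm(e):e,f=f,e
    print(n,ce.round(),a,P.mean(0).round(4),np.linalg.norm(e).round(4),np.linalg.norm(f).round(4),'ang',(np.degrees(np.arctan2(-e[0],e[1]))+90)%180-90)
rects('wrist',(0,140,60),(8,255,255),(270,130,340,240),150,.068)
rects('wrist',(0,0,185),(180,40,255),(270,100,340,240),300,.037)
rects('top',(0,140,60),(8,255,255),(210,170,265,200),50,.068)
rects('top',(0,0,190),(180,40,255),(205,170,265,202),50,.037)
c=cams.calibration('wrist')
for p in((207,252),(205,367)):print(back('wrist',p,.04,c))
for p in((220,294),(215,336)):print('shard',back('wrist',p,.026,c))
s=env.sense();print(s['tcp_pos'],s['qvel'].round(3))
E
```

```text
wrist [309. 183.] 1080 [0.6806 0.1958] 0.0781 0.0157 ang 9.386445012691553
wrist [306. 171.] 2700 [0.6806 0.1968] 0.1303 0.0457 ang 10.16100125332187
top [242. 183.] 57 [0.6808 0.1683] 0.0292 0.0199 ang -1.7206646102202399
top [249. 185.] 166 [0.6837 0.1541] 0.0566 0.0492 ang 9.863418315071101
[0.56784443 0.08776064 0.04      ]
[ 0.5742653  -0.10201058  0.04      ]
shard [0.58634595 0.01722248 0.026     ]
shard [ 0.58360947 -0.05619963  0.026     ]
[0.64732094 0.19154364 0.22219381] [-0.001 -0.001  0.005 -0.002  0.001  0.001  0.001]
```

```bash
python3 - <<'E'
from h import *
im=cv2.imread('pics/scene0.png')[...,::-1].copy()
for z,lo,hi,roi,t in((.068,(0,140,60),(8,255,255),(255,155,290,190),'red'),(.022,(0,0,190),(180,40,255),(265,210,310,245),'shard'),(.046,(105,140,60),(120,255,255),(150,160,205,215),'blue')):
  for ce,a,r in blobs(im,lo,hi,roi,10): print(t,ce.round(1),a,back('scene',ce,z))
tp=cv2.imread('pics/top0.png')[...,::-1].copy()
for ce,a,r in blobs(tp,(0,0,190),(180,40,255),(265,195,345,245),4): print('top shard',back('top',ce,.022))
a=cv2.resize(im[195:275,225:335],None,fx=7,fy=7,interpolation=cv2.INTER_CUBIC);cv2.imwrite('pics/crop2.png',a[...,::-1])
for p in ([.56,.07,.04],[.566,-.127,.04]):print('pred',((proj('scene',p)-[225,195])*7).round())
E
```

```text
red [270.9 169.2] 221 [0.66799339 0.17238989 0.068     ]
blue [188.2 172. ] 109 [0.46594097 0.33520574 0.046     ]
blue [163.9 185.5] 105 [0.37424747 0.31840881 0.046     ]
top shard [0.58413704 0.00929092 0.022     ]
top shard [ 0.58315119 -0.06502274  0.022     ]
pred [250.  87.]
pred [554. 359.]
```

View pics/crop2.png

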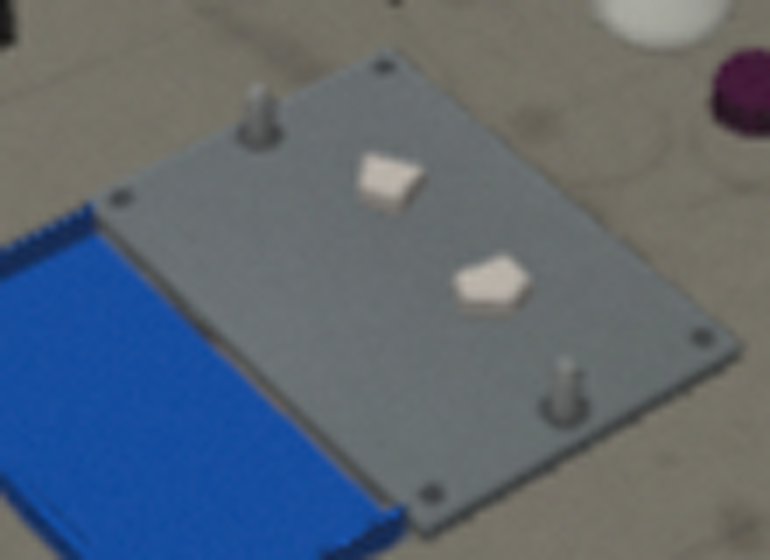

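Scene crop: the pin tips are at crop (257,90) and (566,362), and the shards at (390,178) and (492,283). I'll use these to reconcile the cameras.

```bash
python3 - <<'E'
from h import *
f=lambda u,v:((u+.5)/7-.5+225,(v+.5)/7-.5+195)
for t,p,z in(('pinL tip',(257,90),.04),('pinR tip',(566,362),.04),('pinL base',(259,138),.014),('pinR base',(565,412),.014),('sh',(390,178),.026),('sh',(492,283),.026),('c far left',(393,50),.014),('c far right',(742,348),.014),('c near right',(427,530),.014)):print(t,back('scene',f(*p),z).round(4))
g=lambda u,v:((u+.5)/3.4-.5+120,(v+.5)/3.4-.5+165)
for t,p,z in(('top pinL',(525,189),.014),('top pinR',(730,177),.014),('cFL',(508,114),.014),('cFR',(738,99),.014),('cNR',(748,258),.014)):print(t,back('top',g(*p),z).round(4))
for n in('scene','top'):
  c=cams.calibration(n);print(n,-c['R'].T@c['t'])
# where does robot TCP appear?
c=cams.calibration('wrist');print(-c['R'].T@c['t'],c['R'].T[:,2])
E
```

```text
pinL tip [0.5614 0.0692 0.04  ]
pinR tip [ 0.569 -0.129  0.04 ]
pinL base [0.5611 0.0684 0.014 ]
pinR base [ 0.5685 -0.1304  0.014 ]
sh [0.5837 0.006  0.026 ]
sh [ 0.5807 -0.0671  0.026 ]
c far left [0.6398 0.0816 0.014 ]
c far right [ 0.6462 -0.1435  0.014 ]
c near right [ 0.4896 -0.1483  0.014 ]
top pinL [0.5634 0.0704 0.014 ]
top pinR [ 0.5695 -0.13    0.014 ]
cFL [0.6383 0.0853 0.014 ]
cFR [ 0.6467 -0.1413  0.014 ]
cNR [ 0.4899 -0.1438  0.014 ]
scene [-0.04087452 -0.85575519  1.00864606]
top [0.37553142 0.03663835 1.42694308]
[0.63731329 0.27509644 0.39024813] [ 0.03999603 -0.3234921  -0.9453852 ]
```

```bash
python3 - <<'E'
from h import *
print(back('top',(237.1,186.5),.037))
go([.680,.1935,.12],down(np.radians(9.5-90)));go([.680,.1935,.047],down(np.radians(9.5-90)))
E
```

```text
[0.67644787 0.18939582 0.037     ]
shift [ -2.3  32.7 102.2] turn [-0.02 -0.05 -2.27]
shift [ -2.3  32.7 175.2] turn [-0.02 -0.05 -2.27]
```

>>> drive_tool(series=[{"x":-2,"y":32,"z":40,"ax":0,"ay":0,"az":-2},{"x":-2,"y":32,"z":80,"ax":0,"ay":0,"az":-2},{"x":-2,"y":32,"z":110,"ax":0,"ay":0,"az":-2},{"x":-2,"y":32,"z":130,"ax":0,"ay":0,"az":-2},{"x":-2,"y":32,"z":150,"ax":0,"ay":0,"az":-2},{"x":-2,"y":32,"z":165,"ax":0,"ay":0,"az":-2},{"x":-2,"y":32,"z":175,"ax":0,"ay":0,"az":-2},{"x":-2,"y":32,"z":175,"ax":0,"ay":0,"az":-2},{"x":-2,"y":32,"z":175,"ax":0,"ay":0,"az":-2}])

```text
time_s: 2.65
tcp_pos: [0.6801, 0.1925, 0.0473]
tool_rot: [-0.0, 0.648, 0.761, -0.0]
force: [0.9, -0.4, 0.3]
grip_width: 0.0855
grip_force: 0.0
```

>>> drive_tool(series=[{"x":0,"y":0,"z":0,"ax":0,"ay":0,"az":0},{"x":0,"y":0,"z":0,"ax":0,"ay":0,"az":0},{"x":0,"y":0,"z":0,"ax":0,"ay":0,"az":0},{"x":0,"y":0,"z":0,"ax":0,"ay":0,"az":0},{"x":0,"y":0,"z":0,"ax":0,"ay":0,"az":0},{"x":0,"y":0,"z":0,"ax":0,"ay":0,"az":0},{"x":0,"y":0,"z":0,"ax":0,"ay":0,"az":0},{"x":0,"y":0,"z":0,"ax":0,"ay":0,"az":0},{"x":0,"y":0,"z":0,"ax":0,"ay":0,"az":0},{"x":0,"y":0,"z":0,"ax":0,"ay":0,"az":0}], fingers=0, newtons=60)

```text
time_s: 3.48
tcp_pos: [0.6803, 0.1918, 0.047]
tool_rot: [-0.0, 0.649, 0.761, -0.0]
force: [-0.1, 0.3, 0.3]
grip_width: 0.0002
grip_force: 0.0
```

```bash
python3 - <<'E'
from h import *
a=cams.read_camera('wrist');b=cams.read_camera('top');c=cams.read_camera('scene')
out=np.hstack([cv2.resize(a,(400,300)),cv2.resize(b[120:270,160:360],(400,300))]);out2=np.hstack([cv2.resize(c[110:260,200:400],(400,300)),np.zeros((300,400,3),np.uint8)])
cv2.imwrite('pics/m1.png',np.vstack([out,out2])[...,::-1])
E
```

```text
(no output)
```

View pics/m1.png

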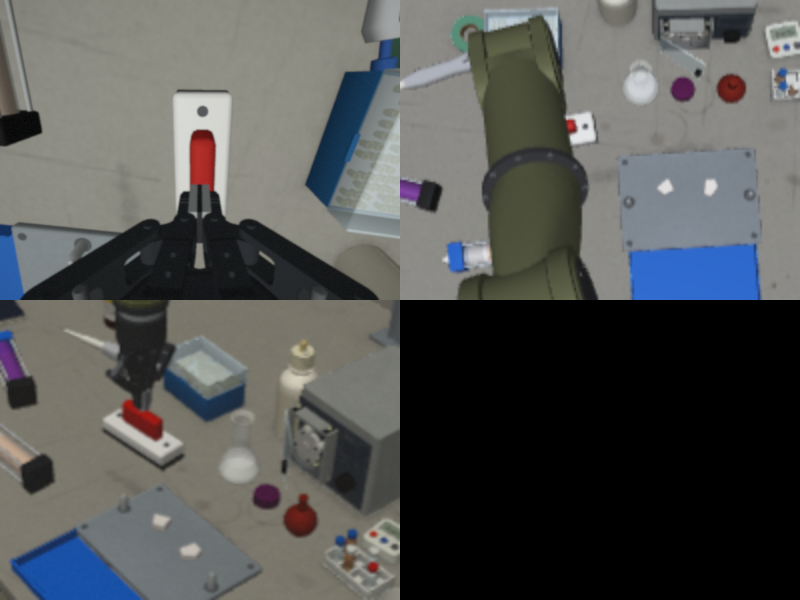

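```bash
python3 - <<'E'
from h import *
t=env.sense()['tcp_pos'];print(t)
for n in('scene','wrist'):
  for dz in(0,.02,.04):print(n,dz,proj(n,t+[0,0,dz]))
c=cams.read_camera('scene');w=cams.read_camera('wrist')
A=cv2.resize(c[140:200,240:310],(700,600),interpolation=cv2.INTER_CUBIC);cv2.imwrite('pics/m2.png',A[...,::-1])
E
```

```text
[0.68026931 0.19186125 0.04702284]
scene 0 [270.64996044 170.16897309]
scene 0.02 [270.58886259 165.01641869]
scene 0.04 [270.52671878 159.77565568]
wrist 0 [278.41842372 250.75890249]
wrist 0.02 [278.31045638 267.19686852]
wrist 0.04 [278.17499806 287.82032114]
```

View pics/m2.png

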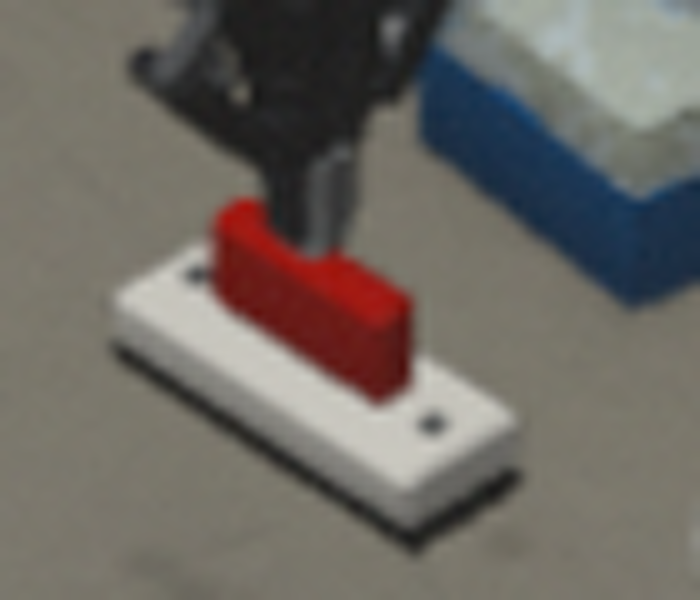

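The scene crop shows the shut fingertips at (315,255), resting on top of the red grip. So the tips sit about 20 mm higher than the reported TCP height implies. I'll raise, reopen, go lower and close again.

>>> drive_tool(series=[{"x":0,"y":0,"z":-35,"ax":0,"ay":0,"az":0},{"x":0,"y":0,"z":-35,"ax":0,"ay":0,"az":0},{"x":0,"y":0,"z":-35,"ax":0,"ay":0,"az":0}])

```text
time_s: 3.98
tcp_pos: [0.6819, 0.1921, 0.0844]
tool_rot: [0.001, 0.649, 0.761, 0.002]
force: [0.0, -0.2, -0.5]
grip_width: 0.0001
grip_force: 0.0
```

>>> drive_tool(series=[{"x":0,"y":0,"z":0,"ax":0,"ay":0,"az":0},{"x":0,"y":0,"z":0,"ax":0,"ay":0,"az":0},{"x":0,"y":0,"z":0,"ax":0,"ay":0,"az":0},{"x":0,"y":0,"z":0,"ax":0,"ay":0,"az":0},{"x":0,"y":0,"z":0,"ax":0,"ay":0,"az":0},{"x":0,"y":0,"z":0,"ax":0,"ay":0,"az":0},{"x":0,"y":0,"z":0,"ax":0,"ay":0,"az":0},{"x":0,"y":0,"z":0,"ax":0,"ay":0,"az":0},{"x":0,"y":0,"z":25,"ax":0,"ay":0,"az":0},{"x":0,"y":0,"z":45,"ax":0,"ay":0,"az":0},{"x":0,"y":0,"z":54,"ax":0,"ay":0,"az":0},{"x":0,"y":0,"z":54,"ax":0,"ay":0,"az":0}], fingers=100)

```text
time_s: 4.98
tcp_pos: [0.6785, 0.1915, 0.0255]
tool_rot: [-0.001, 0.649, 0.761, -0.002]
force: [-0.4, 0.3, 0.4]
grip_width: 0.0855
grip_force: 0.0
```

>>> drive_tool(series=[{"x":0,"y":0,"z":0,"ax":0,"ay":0,"az":0},{"x":0,"y":0,"z":0,"ax":0,"ay":0,"az":0},{"x":0,"y":0,"z":0,"ax":0,"ay":0,"az":0},{"x":0,"y":0,"z":0,"ax":0,"ay":0,"az":0},{"x":0,"y":0,"z":0,"ax":0,"ay":0,"az":0},{"x":0,"y":0,"z":0,"ax":0,"ay":0,"az":0},{"x":0,"y":0,"z":0,"ax":0,"ay":0,"az":0},{"x":0,"y":0,"z":0,"ax":0,"ay":0,"az":0},{"x":0,"y":0,"z":0,"ax":0,"ay":0,"az":0}], fingers=0, newtons=60)

```text
time_s: 5.73
tcp_pos: [0.681, 0.192, 0.029]
tool_rot: [0.0, 0.649, 0.761, 0.001]
force: [0.9, -0.4, 5.2]
grip_width: 0.0182
grip_force: 61.5
```

```bash
python3 - <<'E'
from h import *
print(env.pinch_z,env.sense()['tcp_pos'])
c=cams.read_camera('scene')
A=cv2.resize(c[140:200,240:310],(700,600),interpolation=cv2.INTER_CUBIC);cv2.imwrite('pics/m3.png',A[...,::-1])
E
```

```text
0.0187 [0.68104283 0.19200464 0.02899001]
```

Gripped at 18–20 mm width. The lip is on the bench at TCP z = 0.029, so I work relative to that. I'll lift and go over the stand.

```bash
python3 - <<'E'
from h import *
go([.6375,-.0267,.085],down(np.radians(2-90)))
E
```

```text
shift [-209.1  -77.5  -56.2] turn [ 0.1  -0.02  7.09]
```

>>> drive_tool(series=[{"x":0,"y":0,"z":-30,"ax":0,"ay":0,"az":0},{"x":0,"y":0,"z":-58,"ax":0,"ay":0,"az":0},{"x":-30,"y":-11,"z":-58,"ax":0,"ay":0,"az":1},{"x":-60,"y":-22,"z":-58,"ax":0,"ay":0,"az":2},{"x":-95,"y":-35,"z":-58,"ax":0,"ay":0,"az":3},{"x":-130,"y":-48,"z":-58,"ax":0,"ay":0,"az":5},{"x":-165,"y":-61,"z":-58,"ax":0,"ay":0,"az":6},{"x":-190,"y":-70,"z":-58,"ax":0,"ay":0,"az":7},{"x":-209,"y":-77,"z":-58,"ax":0,"ay":0,"az":7},{"x":-209,"y":-77,"z":-58,"ax":0,"ay":0,"az":7},{"x":-209,"y":-77,"z":-58,"ax":0,"ay":0,"az":7},{"x":-209,"y":-77,"z":-58,"ax":0,"ay":0,"az":7}])

```text
time_s: 6.78
tcp_pos: [0.637, -0.0256, 0.0855]
tool_rot: [-0.001, 0.694, 0.72, -0.0]
force: [1.8, -0.2, -2.1]
grip_width: 0.0182
grip_force: 60.4
```

```bash
python3 - <<'E'
from h import *
s=env.sense();print(s['tcp_pos'],s['grip_width'],s['force'])
c=cams.read_camera('scene');t=cams.read_camera('top')
A=cv2.resize(c[150:270,210:350],(700,600),interpolation=cv2.INTER_CUBIC);cv2.imwrite('pics/m4.png',A[...,::-1])
cv2.imwrite('pics/t4.png',t[...,::-1])
E
```

```text
[ 0.63697279 -0.02562121  0.08553529] 0.01824018367751018 [ 1.76617367 -0.17833654 -2.06061575]
```

View pics/m4.png

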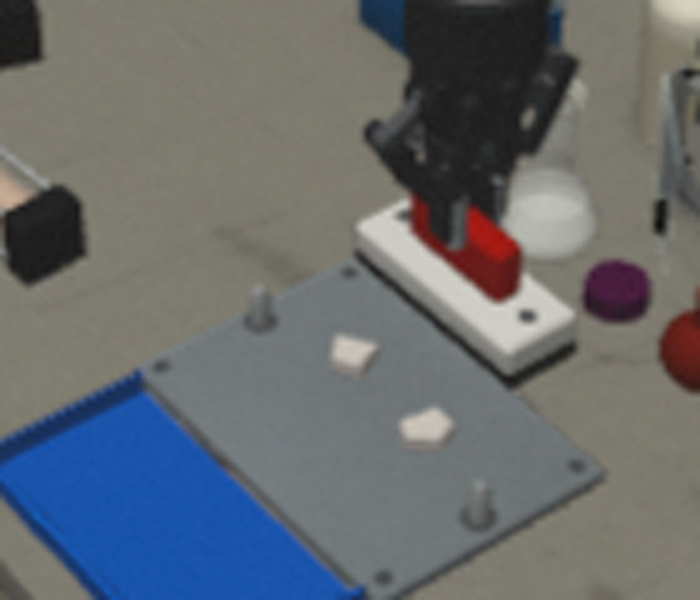

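The scene crop shows the scraper held above the stand's far edge, with white top corners at (358,228), (575,315) and (512,360), and both shards untouched at (352,354) and (425,427).

```bash
python3 - <<'E'
from h import *
g=lambda u,v:((u+.5)/5-.5+210,(v+.5)/5-.5+150)
for z in(.0945,):
  P=[back('scene',g(*p),z) for p in((356,232),(576,316),(512,360))];print(np.round(P,4),np.linalg.norm(P[0]-P[2]),np.linalg.norm(P[1]-P[2]),(P[0]+P[1])/2)
P=[back('scene',g(*p),.0565) for p in((358,262),(575,347),(512,382))];print(np.round(P,4),np.linalg.norm(P[0]-P[2]),(P[0]+P[1])/2)
go([.6375,-.0277,.05],down(np.radians(2-90)))
E
```

```text
[[ 0.5993  0.0255  0.0945]
 [ 0.6546 -0.1007  0.0945]
 [ 0.6048 -0.108   0.0945]] 0.13360549142241246 0.05031045598719275 [ 0.62692176 -0.03756785  0.0945    ]
[[ 0.6111  0.0397  0.0565]
 [ 0.6666 -0.0889  0.0565]
 [ 0.6207 -0.0907  0.0565]] 0.1307793710606251 [ 0.63886297 -0.02457679  0.0565    ]
shift [-3.   0.1 35.7] turn [-0.03 -0.06  0.23]
```

>>> drive_tool(series=[{"x":0,"y":3,"z":15,"ax":0,"ay":0,"az":0},{"x":0,"y":3,"z":28,"ax":0,"ay":0,"az":0},{"x":0,"y":3,"z":36,"ax":0,"ay":0,"az":0},{"x":0,"y":3,"z":41,"ax":0,"ay":0,"az":0},{"x":0,"y":3,"z":42,"ax":0,"ay":0,"az":0},{"x":0,"y":3,"z":42,"ax":0,"ay":0,"az":0},{"x":0,"y":3,"z":42,"ax":0,"ay":0,"az":0}])

```text
time_s: 7.47
tcp_pos: [0.6407, -0.0265, 0.0446]
tool_rot: [0.0, 0.694, 0.72, 0.0]
force: [1.1, 0.1, -2.4]
grip_width: 0.0186
grip_force: 60.4
```

>>> drive_tool(series=[{"x":0,"y":0,"z":1.5,"ax":0,"ay":0,"az":0},{"x":0,"y":0,"z":2.5,"ax":0,"ay":0,"az":0},{"x":0,"y":0,"z":2.5,"ax":0,"ay":0,"az":0},{"x":0,"y":0,"z":2.5,"ax":0,"ay":0,"az":0}])

```text
time_s: 7.8
tcp_pos: [0.6411, -0.0267, 0.0429]
tool_rot: [0.001, 0.694, 0.72, 0.001]
force: [-1.4, 0.6, 5.5]
grip_width: 0.0185
grip_force: 61.5
```

Contact at about 7 N. Now wiping toward the tray.

>>> drive_tool(series=[{"x":0,"y":-5,"z":0,"ax":0,"ay":0,"az":0},{"x":0,"y":-12,"z":0,"ax":0,"ay":0,"az":0},{"x":0,"y":-20,"z":0,"ax":0,"ay":0,"az":0},{"x":0,"y":-28,"z":0,"ax":0,"ay":0,"az":0},{"x":0,"y":-36,"z":0,"ax":0,"ay":0,"az":0},{"x":0,"y":-44,"z":0,"ax":0,"ay":0,"az":0},{"x":0,"y":-52,"z":0,"ax":0,"ay":0,"az":0},{"x":0,"y":-60,"z":0,"ax":0,"ay":0,"az":0},{"x":0,"y":-68,"z":0,"ax":0,"ay":0,"az":0},{"x":0,"y":-76,"z":0,"ax":0,"ay":0,"az":0},{"x":0,"y":-84,"z":0,"ax":0,"ay":0,"az":0},{"x":0,"y":-92,"z":0,"ax":0,"ay":0,"az":0},{"x":0,"y":-92,"z":0,"ax":0,"ay":0,"az":0}])

```text
time_s: 8.88
tcp_pos: [0.5489, -0.0301, 0.043]
tool_rot: [0.001, 0.694, 0.72, 0.001]
force: [3.3, -0.1, 7.7]
grip_width: 0.018
grip_force: 61.7
```

>>> drive_tool(series=[{"x":0,"y":-8,"z":-0.5,"ax":0,"ay":0,"az":0},{"x":0,"y":-16,"z":-0.5,"ax":0,"ay":0,"az":0},{"x":0,"y":-24,"z":-0.5,"ax":0,"ay":0,"az":0},{"x":0,"y":-32,"z":-1,"ax":0,"ay":0,"az":0},{"x":0,"y":-40,"z":-1,"ax":0,"ay":0,"az":0},{"x":0,"y":-48,"z":-1,"ax":0,"ay":0,"az":0},{"x":0,"y":-56,"z":-1,"ax":0,"ay":0,"az":0},{"x":0,"y":-63,"z":-1,"ax":0,"ay":0,"az":0},{"x":0,"y":-70,"z":-1,"ax":0,"ay":0,"az":0},{"x":0,"y":-76,"z":-1,"ax":0,"ay":0,"az":0},{"x":0,"y":-76,"z":-1,"ax":0,"ay":0,"az":0},{"x":0,"y":-76,"z":-1,"ax":0,"ay":0,"az":0}])

```text
time_s: 9.88
tcp_pos: [0.4698, -0.0328, 0.0423]
tool_rot: [-0.002, 0.694, 0.72, -0.001]
force: [-4.7, 0.4, 8.0]
grip_width: 0.0185
grip_force: 61.6
```

```bash
python3 - <<'E'
from h import *
s=env.sense();print(s['tcp_pos'],s['grip_width'],s['force'])
c=cams.read_camera('scene');w=cams.read_camera('wrist')
A=cv2.resize(c[170:300,190:340],(460,400),interpolation=cv2.INTER_CUBIC);B=cv2.resize(w,(340,255));B=np.vstack([B,np.zeros((145,340,3),np.uint8)])
cv2.imwrite('pics/m5.png',np.hstack([A,B])[...,::-1])
E
```

```text
[ 0.46980561 -0.03281245  0.04225882] 0.018486276500458528 [-4.68297795  0.42256606  7.99590356]
```

View pics/m5.png

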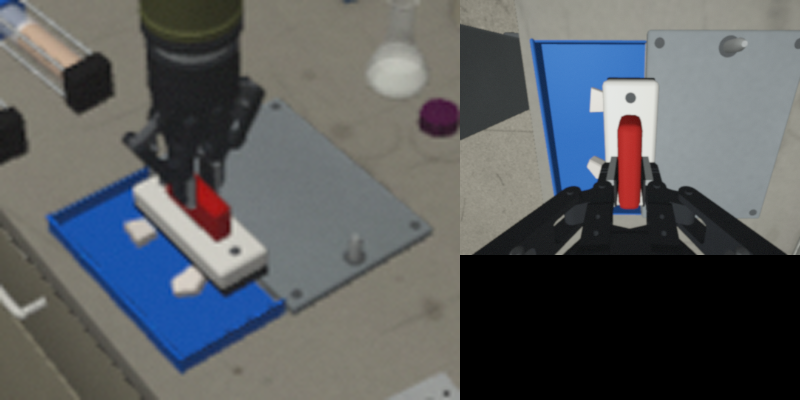

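Both shards are in the tray, at (140,232) and (186,283) in the left panel. Now I return the scraper to the bench at the left rear.

```bash
python3 - <<'E'
from h import *
go([.685,.20,.112],down(np.radians(2-90)))
E
```

```text
shift [224.9 223.1 -70.7] turn [-0.28 -0.02  0.08]
```

>>> drive_tool(series=[{"x":0,"y":0,"z":-30,"ax":0,"ay":0,"az":0},{"x":0,"y":0,"z":-70,"ax":0,"ay":0,"az":0},{"x":25,"y":25,"z":-70,"ax":0,"ay":0,"az":0},{"x":50,"y":50,"z":-70,"ax":0,"ay":0,"az":0},{"x":75,"y":75,"z":-70,"ax":0,"ay":0,"az":0},{"x":100,"y":100,"z":-70,"ax":0,"ay":0,"az":0},{"x":125,"y":125,"z":-70,"ax":0,"ay":0,"az":0},{"x":150,"y":150,"z":-70,"ax":0,"ay":0,"az":0},{"x":175,"y":175,"z":-70,"ax":0,"ay":0,"az":0},{"x":200,"y":200,"z":-70,"ax":0,"ay":0,"az":0},{"x":218,"y":216,"z":-70,"ax":0,"ay":0,"az":0},{"x":225,"y":223,"z":-55,"ax":0,"ay":0,"az":0},{"x":225,"y":223,"z":-30,"ax":0,"ay":0,"az":0},{"x":225,"y":223,"z":-10,"ax":0,"ay":0,"az":0},{"x":225,"y":223,"z":4,"ax":0,"ay":0,"az":0},{"x":225,"y":223,"z":10,"ax":0,"ay":0,"az":0},{"x":225,"y":223,"z":11,"ax":0,"ay":0,"az":0},{"x":225,"y":223,"z":11,"ax":0,"ay":0,"az":0}])

```text
time_s: 11.48
tcp_pos: [0.686, 0.1999, 0.0305]
tool_rot: [-0.001, 0.694, 0.72, -0.001]
force: [0.6, 0.6, -2.0]
grip_width: 0.0181
grip_force: 60.4
```

>>> drive_tool(series=[{"x":0,"y":0,"z":1,"ax":0,"ay":0,"az":0},{"x":0,"y":0,"z":2,"ax":0,"ay":0,"az":0},{"x":0,"y":0,"z":2,"ax":0,"ay":0,"az":0},{"x":0,"y":0,"z":2,"ax":0,"ay":0,"az":0}])

```text
time_s: 11.82
tcp_pos: [0.687, 0.2003, 0.0298]
tool_rot: [0.0, 0.694, 0.72, 0.0]
force: [0.4, -0.0, -2.6]
grip_width: 0.0187
grip_force: 60.4
```

>>> drive_tool(series=[{"x":0,"y":0,"z":0,"ax":0,"ay":0,"az":0},{"x":0,"y":0,"z":0,"ax":0,"ay":0,"az":0},{"x":0,"y":0,"z":0,"ax":0,"ay":0,"az":0},{"x":0,"y":0,"z":0,"ax":0,"ay":0,"az":0},{"x":0,"y":0,"z":0,"ax":0,"ay":0,"az":0},{"x":0,"y":0,"z":0,"ax":0,"ay":0,"az":0},{"x":0,"y":0,"z":0,"ax":0,"ay":0,"az":0},{"x":0,"y":0,"z":-30,"ax":0,"ay":0,"az":0},{"x":0,"y":0,"z":-70,"ax":0,"ay":0,"az":0},{"x":0,"y":0,"z":-110,"ax":0,"ay":0,"az":0},{"x":0,"y":0,"z":-150,"ax":0,"ay":0,"az":0},{"x":0,"y":0,"z":-170,"ax":0,"ay":0,"az":0},{"x":0,"y":0,"z":-170,"ax":0,"ay":0,"az":0}], fingers=100)

```text
time_s: 12.9
tcp_pos: [0.6899, 0.2007, 0.2065]
tool_rot: [0.003, 0.694, 0.72, 0.005]
force: [0.5, -0.2, -0.1]
grip_width: 0.0853
grip_force: 0.0
```

```bash
python3 - <<'E'
from h import *
im=cams.read_camera('top')
for c,a,r in blobs(im,(0,0,0),(180,255,45),(370,215,455,280)):
  P=np.array([back('top',p,.048)[:2] for p in cv2.boxPoints(r)]);print('handle',c,a,P.mean(0),P.round(3).tolist(),back('top',c,.048))
# deck plate outline
h=cv2.cvtColor(im,cv2.COLOR_RGB2HSV);print(h[230,385],h[285,411],h[265,400])
cv2.imwrite('pics/deck.png',cv2.resize(im[205:290,365:460],(760,680),interpolation=cv2.INTER_CUBIC)[30:620,...,::-1])
go([.4649,-.34,.22],down(np.radians(-94)))
E
```

```text
handle [413.27777778 245.375     ] 72 [ 0.46475871 -0.36963135] [[0.471, -0.332], [0.468, -0.408], [0.459, -0.407], [0.461, -0.331]] [ 0.46504228 -0.3737437   0.048     ]
[109  20 182] [ 22  20 140] [111  19 131]
shift [-531.9 -243.1  -19.1] turn [ 0.33 -0.1   6.09]
```

View pics/deck.png

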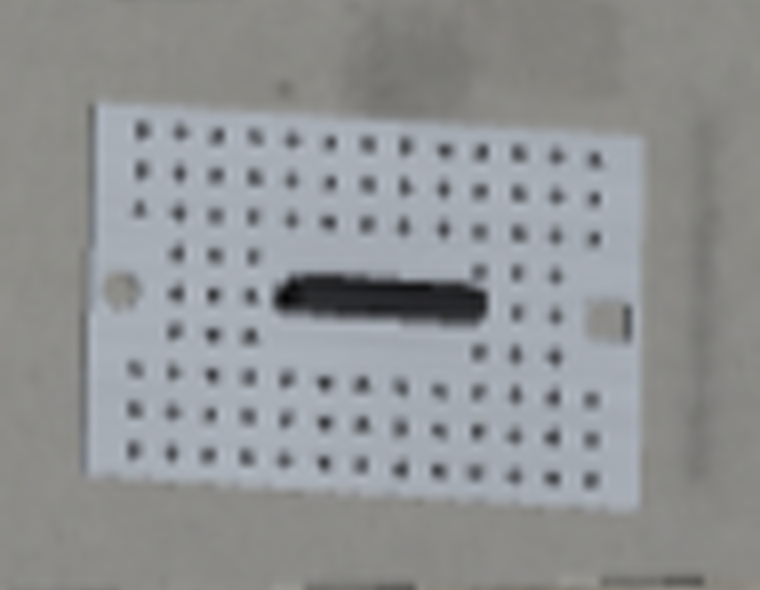

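The deck crop shows corners at (95,102), (645,135), (640,510) and (88,475), the round hole at (123,291), the slot at (607,320) and the handle at (381,300).

```bash
python3 - <<'E'
from h import *
g=lambda u,v:((u+.5)/8-.5+365,(v+30.5)/8-.5+205)
P=np.array([back('top',g(*p),.008) for p in((95,102),(645,135),(640,510),(88,475))]);print(P.round(4),P.mean(0));
ang=lambda d:np.degrees(np.arctan2(-d[0],d[1]))
print(ang(P[0]-P[1]),ang(P[3]-P[2]))
H=[back('top',g(*p),.008) for p in((123,291),(607,320))];d=H[0]-H[1];print(H,np.linalg.norm(d),(H[0]+H[1])/2,ang(d))
print('handle',back('top',g(381,299),.048))
ctr=P.mean(0);go([ctr[0],ctr[1]+.03,.2],down(np.radians(-94)))
E
```

```text
[[ 0.5517 -0.2696  0.008 ]
 [ 0.5315 -0.4956  0.008 ]
 [ 0.378  -0.4809  0.008 ]
 [ 0.3982 -0.2576  0.008 ]] [ 0.46482142 -0.37591995  0.008     ]
-5.11716772574019 -5.165291154219301
[array([ 0.47293605, -0.27643253,  0.008     ]), array([ 0.45553803, -0.47376556,  0.008     ])] 0.198098502991942 [ 0.46423704 -0.37509904  0.008     ] -5.038499843378514
handle [ 0.46414042 -0.37020108  0.048     ]
shift [-537.9 -243.5    0.8] turn [ 0.33 -0.1   6.09]
```

```bash
python3 - <<'E'
from h import *
go([.4645,-.3755,.16],down(np.radians(-95.1)))
E
```

```text
shift [-567.5 -245.2   40.8] turn [ 0.33 -0.11  7.19]
```

>>> drive_tool(series=[{"x":-567,"y":-245,"z":41,"ax":0,"ay":0,"az":7},{"x":-567,"y":-245,"z":41,"ax":0,"ay":0,"az":7},{"x":-567,"y":-245,"z":41,"ax":0,"ay":0,"az":7},{"x":-567,"y":-245,"z":41,"ax":0,"ay":0,"az":7},{"x":-567,"y":-245,"z":41,"ax":0,"ay":0,"az":7},{"x":-567,"y":-245,"z":41,"ax":0,"ay":0,"az":7},{"x":-567,"y":-245,"z":41,"ax":0,"ay":0,"az":7},{"x":-567,"y":-245,"z":41,"ax":0,"ay":0,"az":7},{"x":-567,"y":-245,"z":41,"ax":0,"ay":0,"az":7},{"x":-567,"y":-245,"z":41,"ax":0,"ay":0,"az":7},{"x":-567,"y":-245,"z":41,"ax":0,"ay":0,"az":7},{"x":-567,"y":-245,"z":41,"ax":0,"ay":0,"az":7},{"x":-567,"y":-245,"z":41,"ax":0,"ay":0,"az":7},{"x":-567,"y":-245,"z":41,"ax":0,"ay":0,"az":7},{"x":-567,"y":-245,"z":41,"ax":0,"ay":0,"az":7},{"x":-567,"y":-245,"z":41,"ax":0,"ay":0,"az":7},{"x":-567,"y":-245,"z":41,"ax":0,"ay":0,"az":7},{"x":-567,"y":-245,"z":41,"ax":0,"ay":0,"az":7},{"x":-567,"y":-245,"z":41,"ax":0,"ay":0,"az":7}])

```text
time_s: 14.53
tcp_pos: [0.4636, -0.3734, 0.1578]
tool_rot: [-0.001, 0.736, 0.677, 0.0]
force: [-0.1, -0.0, 0.5]
grip_width: 0.0851
grip_force: 0.0
```

```bash
python3 - <<'E'
from h import *
s=env.sense();print(s['tcp_pos'],s['qvel'].round(3))
go([.4645,-.3755,.01],down(np.radians(-95.1)))
E
```

```text
[ 0.46363092 -0.37336155  0.15779712] [-0.01  -0.008  0.002 -0.006  0.002  0.     0.001]
shift [ -2.3   1.2 147.8] turn [-0.04 -0.1   0.33]
```

>>> drive_tool(series=[{"x":-2,"y":1,"z":40,"ax":0,"ay":0,"az":0},{"x":-2,"y":1,"z":75,"ax":0,"ay":0,"az":0},{"x":-2,"y":1,"z":105,"ax":0,"ay":0,"az":0},{"x":-2,"y":1,"z":125,"ax":0,"ay":0,"az":0},{"x":-2,"y":1,"z":138,"ax":0,"ay":0,"az":0},{"x":-2,"y":1,"z":146,"ax":0,"ay":0,"az":0},{"x":-2,"y":1,"z":148,"ax":0,"ay":0,"az":0},{"x":-2,"y":1,"z":148,"ax":0,"ay":0,"az":0},{"x":-2,"y":1,"z":148,"ax":0,"ay":0,"az":0}])

```text
time_s: 15.28
tcp_pos: [0.4646, -0.3773, 0.0115]
tool_rot: [0.001, 0.736, 0.677, 0.0]
force: [-0.5, -0.2, 0.4]
grip_width: 0.0851
grip_force: 0.0
```

>>> drive_tool(series=[{"x":0,"y":0,"z":0,"ax":0,"ay":0,"az":0},{"x":0,"y":0,"z":0,"ax":0,"ay":0,"az":0},{"x":0,"y":0,"z":0,"ax":0,"ay":0,"az":0},{"x":0,"y":0,"z":0,"ax":0,"ay":0,"az":0},{"x":0,"y":0,"z":0,"ax":0,"ay":0,"az":0},{"x":0,"y":0,"z":0,"ax":0,"ay":0,"az":0},{"x":0,"y":0,"z":0,"ax":0,"ay":0,"az":0},{"x":0,"y":0,"z":0,"ax":0,"ay":0,"az":0},{"x":0,"y":0,"z":0,"ax":0,"ay":0,"az":0},{"x":0,"y":0,"z":0,"ax":0,"ay":0,"az":0}], fingers=0, newtons=100)

```text
time_s: 16.12
tcp_pos: [0.4642, -0.3776, 0.0113]
tool_rot: [0.001, 0.737, 0.676, 0.0]
force: [-0.8, 0.6, 4.6]
grip_width: 0.0132
grip_force: 98.7
```

```bash
python3 - <<'E'
from h import *
c=cams.read_camera('scene');A=cv2.resize(c[290:390,280:400],(480,400),interpolation=cv2.INTER_CUBIC)
B=cv2.resize(cams.read_camera('wrist'),(320,240));B=np.vstack([B,np.zeros((160,320,3),np.uint8)])
cv2.imwrite('pics/m6.png',np.hstack([A,B])[...,::-1]);print(env.sense()['tcp_pos'])
E
```

```text
[ 0.46420368 -0.3776312   0.01131188]
```

View pics/m6.png

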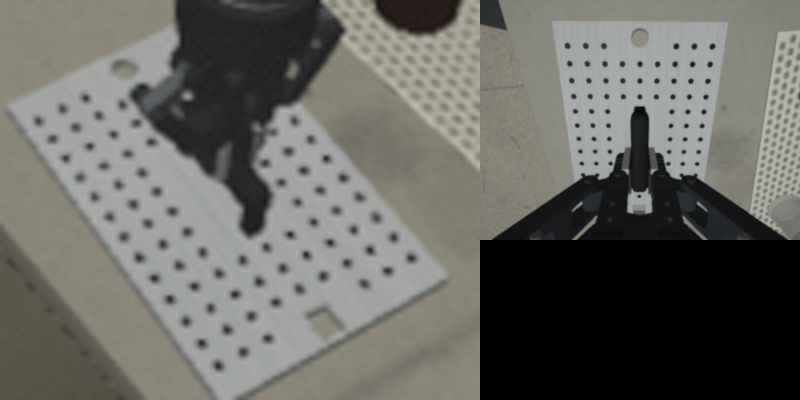

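The handle is gripped. The scene panel shows the round hole at (124,68) and the slot at (324,322), so I can compute the relative displacement onto the pins.

```bash
python3 - <<'E'
from h import *
g=lambda u,v:((u+.5)/4-.5+280,(v+.5)/4-.5+290)
a=back('scene',g(124,69),.008);b=back('scene',g(324,322),.008);d=a-b;ang=np.degrees(np.arctan2(-d[0],d[1]))
print(a,b,np.linalg.norm(d),(a+b)/2,ang)
s=env.sense()
m=(a+b)/2;
Cs=np.array([.5655,-.0303,0]);print('offset tcp-deck',s['tcp_pos']-m)
for dc in (m,np.array([.4645,-.3755,.008])):
  th=np.radians(2.0+5.1);o=s['tcp_pos'][:2]-dc[:2];R=np.array([[np.cos(th),-np.sin(th)],[np.sin(th),np.cos(th)]]);T=Cs[:2]+R@o;print(T)
y=rot().as_matrix()[:,1];print('tool yaw',np.degrees(np.arctan2(-y[0],y[1])))
go([T[0],T[1],.08],down(np.radians(-95.1+7.1)))
E
```

```text
[ 0.47234119 -0.27577565  0.008     ] [ 0.45477362 -0.47469551  0.008     ] 0.1996940872946867 [ 0.46355741 -0.37523558  0.008     ] -5.046973002591782
offset tcp-deck [ 0.00064628 -0.00239562  0.00331188]
[ 0.56643742 -0.03259737]
[ 0.56546937 -0.03245149]
tool yaw -94.9165982919925
shift [352.6  71.4 -68.8] turn [ 0.06  0.03 -6.92]
```

>>> drive_tool(series=[{"x":0,"y":0,"z":-15,"ax":0,"ay":0,"az":0},{"x":0,"y":0,"z":-40,"ax":0,"ay":0,"az":0},{"x":0,"y":0,"z":-69,"ax":0,"ay":0,"az":0},{"x":25,"y":5,"z":-69,"ax":0,"ay":0,"az":0},{"x":50,"y":10,"z":-69,"ax":0,"ay":0,"az":-1},{"x":80,"y":16,"z":-69,"ax":0,"ay":0,"az":-2},{"x":110,"y":22,"z":-69,"ax":0,"ay":0,"az":-2},{"x":140,"y":28,"z":-69,"ax":0,"ay":0,"az":-3},{"x":170,"y":34,"z":-69,"ax":0,"ay":0,"az":-3},{"x":200,"y":40,"z":-69,"ax":0,"ay":0,"az":-4},{"x":230,"y":46,"z":-69,"ax":0,"ay":0,"az":-5},{"x":260,"y":52,"z":-69,"ax":0,"ay":0,"az":-5},{"x":290,"y":58,"z":-69,"ax":0,"ay":0,"az":-6},{"x":315,"y":64,"z":-69,"ax":0,"ay":0,"az":-6.5},{"x":335,"y":68,"z":-69,"ax":0,"ay":0,"az":-7},{"x":347,"y":70,"z":-69,"ax":0,"ay":0,"az":-7},{"x":352.5,"y":71.5,"z":-69,"ax":0,"ay":0,"az":-7},{"x":352.5,"y":71.5,"z":-69,"ax":0,"ay":0,"az":-7},{"x":352.5,"y":71.5,"z":-69,"ax":0,"ay":0,"az":-7},{"x":352.5,"y":71.5,"z":-69,"ax":0,"ay":0,"az":-7}])

```text
time_s: 17.88
tcp_pos: [0.5646, -0.0345, 0.0795]
tool_rot: [0.0, 0.695, 0.719, -0.001]
force: [0.2, -0.4, -4.1]
grip_width: 0.0128
grip_force: 98.7
```

```bash
python3 - <<'E'
from h import *
s=env.sense();print(s['tcp_pos'],s['grip_width'],s['force'],s['time_s'])
y=rot().as_matrix();print('yaw',np.degrees(np.arctan2(-y[0,1],y[1,1])),y[:,2])
c=cams.read_camera('scene');A=cv2.resize(c[180:280,220:340],(720,600),interpolation=cv2.INTER_CUBIC)
cv2.imwrite('pics/m7.png',A[...,::-1])
for z in(.074,.077):
  C=np.array([.566,-.0303]);th=np.radians(2)
  for dy in(.1,-.1):print(z,(proj('scene',[C[0]-dy*np.sin(th),C[1]+dy*np.cos(th),z])-[220,180]+.5)*6-.5)
go([.566,-.0325,.05],down(np.radians(-88)))
E
```

```text
[ 0.5645544  -0.03452025  0.07950036] 0.012832379677053144 [ 0.18361799 -0.40764779 -4.0786215 ] 17.8833
yaw -88.05211558947494 [-5.99829655e-04 -1.23868289e-03 -9.99999053e-01]
0.074 [250.12177754 111.95501416]
0.074 [520.66851244 346.84735944]
0.077 [249.98362452 107.12980194]
0.077 [520.92741729 341.94498561]
shift [ 1.9  1.4 29.6] turn [-0.02  0.06 -0.06]
```

View pics/m7.png

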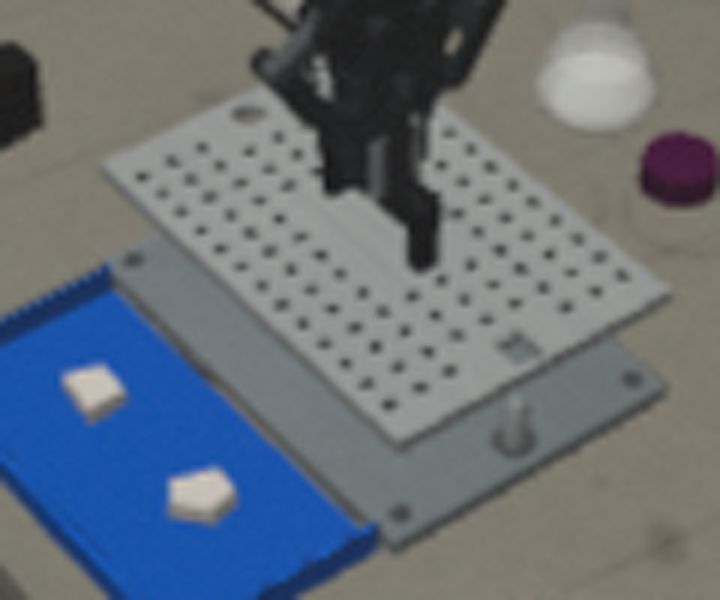

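The shards sit well inside the tray. The deck holes are at (250,114) and (519,347), about 2 mm short of the target, which matches the TCP residual. I'll correct and lower.

>>> drive_tool(series=[{"x":2,"y":1.5,"z":10,"ax":0,"ay":0,"az":0},{"x":2,"y":1.5,"z":20,"ax":0,"ay":0,"az":0},{"x":2,"y":1.5,"z":26,"ax":0,"ay":0,"az":0},{"x":2,"y":1.5,"z":26,"ax":0,"ay":0,"az":0},{"x":2,"y":1.5,"z":26,"ax":0,"ay":0,"az":0},{"x":2,"y":1.5,"z":26,"ax":0,"ay":0,"az":0},{"x":2,"y":1.5,"z":26,"ax":0,"ay":0,"az":0}])

```text
time_s: 18.52
tcp_pos: [0.5668, -0.0303, 0.0538]
tool_rot: [0.0, 0.694, 0.72, 0.0]
force: [-0.0, 1.1, -3.9]
grip_width: 0.0128
grip_force: 98.6
```

```bash
python3 - <<'E'
from h import *
go([.566,-.0325,.0253],down(np.radians(-88)))
E
```

```text
shift [-2.1 -0.9 28.5] turn [0.03 0.01 0.1 ]
```

>>> drive_tool(series=[{"x":-1.5,"y":-0.5,"z":2,"ax":0,"ay":0,"az":0},{"x":-1.5,"y":-0.5,"z":4,"ax":0,"ay":0,"az":0},{"x":-1.5,"y":-0.5,"z":6,"ax":0,"ay":0,"az":0},{"x":-1.5,"y":-0.5,"z":8,"ax":0,"ay":0,"az":0},{"x":-1.5,"y":-0.5,"z":10,"ax":0,"ay":0,"az":0},{"x":-1.5,"y":-0.5,"z":12,"ax":0,"ay":0,"az":0},{"x":-1.5,"y":-0.5,"z":14,"ax":0,"ay":0,"az":0},{"x":-1.5,"y":-0.5,"z":15,"ax":0,"ay":0,"az":0},{"x":-1.5,"y":-0.5,"z":15,"ax":0,"ay":0,"az":0},{"x":-1.5,"y":-0.5,"z":15,"ax":0,"ay":0,"az":0}])

```text
time_s: 19.35
tcp_pos: [0.5661, -0.0318, 0.0385]
tool_rot: [-0.0, 0.694, 0.72, -0.0]
force: [0.4, 1.0, -3.4]
grip_width: 0.0133
grip_force: 98.7
```

The underside is about 27 mm up, past the cones, with no resistance. I'll continue down.

>>> drive_tool(series=[{"x":0,"y":0,"z":2,"ax":0,"ay":0,"az":0},{"x":0,"y":0,"z":4,"ax":0,"ay":0,"az":0},{"x":0,"y":0,"z":6,"ax":0,"ay":0,"az":0},{"x":0,"y":0,"z":8,"ax":0,"ay":0,"az":0},{"x":0,"y":0,"z":10,"ax":0,"ay":0,"az":0},{"x":0,"y":0,"z":12,"ax":0,"ay":0,"az":0},{"x":0,"y":0,"z":13,"ax":0,"ay":0,"az":0},{"x":0,"y":0,"z":13,"ax":0,"ay":0,"az":0},{"x":0,"y":0,"z":13,"ax":0,"ay":0,"az":0}])

```text
time_s: 20.1
tcp_pos: [0.5661, -0.0318, 0.0255]
tool_rot: [0.0, 0.694, 0.72, -0.0]
force: [-0.4, 0.1, -4.7]
grip_width: 0.0126
grip_force: 98.7
```

>>> drive_tool(series=[{"x":0,"y":0,"z":1,"ax":0,"ay":0,"az":0},{"x":0,"y":0,"z":2,"ax":0,"ay":0,"az":0},{"x":0,"y":0,"z":2,"ax":0,"ay":0,"az":0},{"x":0,"y":0,"z":2,"ax":0,"ay":0,"az":0}])

```text
time_s: 20.43
tcp_pos: [0.5663, -0.0318, 0.0253]
tool_rot: [0.0, 0.694, 0.72, 0.001]
force: [-3.9, 1.0, 12.8]
grip_width: 0.0129
grip_force: 100.9
```

>>> drive_tool(series=[{"x":0,"y":0,"z":0,"ax":0,"ay":0,"az":0},{"x":0,"y":0,"z":0,"ax":0,"ay":0,"az":0},{"x":0,"y":0,"z":0,"ax":0,"ay":0,"az":0},{"x":0,"y":0,"z":0,"ax":0,"ay":0,"az":0},{"x":0,"y":0,"z":0,"ax":0,"ay":0,"az":0},{"x":0,"y":0,"z":0,"ax":0,"ay":0,"az":0},{"x":0,"y":0,"z":-20,"ax":0,"ay":0,"az":0},{"x":0,"y":0,"z":-60,"ax":0,"ay":0,"az":0},{"x":0,"y":0,"z":-100,"ax":0,"ay":0,"az":0},{"x":0,"y":0,"z":-140,"ax":0,"ay":0,"az":0},{"x":0,"y":0,"z":-180,"ax":0,"ay":0,"az":0},{"x":0,"y":0,"z":-180,"ax":0,"ay":0,"az":0}], fingers=100)

```text
time_s: 21.43
tcp_pos: [0.57, -0.0325, 0.2117]
tool_rot: [0.005, 0.694, 0.72, 0.004]
force: [1.1, -1.5, 0.4]
grip_width: 0.0851
grip_force: 0.0
```

The deck is seated with 12.8 N contact. Now to the columns: I go over column A and test the tilt range in free air.

```bash
python3 - <<'E'
from h import *
go([.478,.345,.26],down(np.radians(-83.6)))
E
```

```text
shift [380.6 -77.7 -49.6] turn [ 0.72  0.07 -4.33]
```

>>> drive_tool(series=[{"x":381,"y":-78,"z":-50,"ax":0,"ay":0,"az":-4},{"x":381,"y":-78,"z":-50,"ax":0,"ay":0,"az":-4},{"x":381,"y":-78,"z":-50,"ax":0,"ay":0,"az":-4},{"x":381,"y":-78,"z":-50,"ax":0,"ay":0,"az":-4},{"x":381,"y":-78,"z":-50,"ax":0,"ay":0,"az":-4},{"x":381,"y":-78,"z":-50,"ax":0,"ay":0,"az":-4},{"x":381,"y":-78,"z":-50,"ax":0,"ay":0,"az":-4},{"x":381,"y":-78,"z":-50,"ax":0,"ay":0,"az":-4},{"x":381,"y":-78,"z":-50,"ax":0,"ay":0,"az":-4},{"x":381,"y":-78,"z":-50,"ax":0,"ay":0,"az":-4},{"x":381,"y":-78,"z":-50,"ax":0,"ay":0,"az":-4},{"x":381,"y":-78,"z":-50,"ax":0,"ay":0,"az":-4},{"x":381,"y":-78,"z":-50,"ax":0,"ay":0,"az":-4},{"x":381,"y":-78,"z":-50,"ax":0,"ay":0,"az":-4}])

```text
time_s: 22.6
tcp_pos: [0.475, 0.3441, 0.2534]
tool_rot: [0.0, 0.67, 0.743, -0.0]
force: [-0.2, -0.6, 0.7]
grip_width: 0.0853
grip_force: 0.0
```

>>> drive_tool(series=[{"x":0,"y":0,"z":0,"ax":0,"ay":60,"az":0},{"x":0,"y":0,"z":0,"ax":0,"ay":60,"az":0},{"x":0,"y":0,"z":0,"ax":0,"ay":60,"az":0},{"x":0,"y":0,"z":0,"ax":0,"ay":60,"az":0},{"x":0,"y":0,"z":0,"ax":0,"ay":60,"az":0},{"x":0,"y":0,"z":0,"ax":0,"ay":60,"az":0},{"x":0,"y":0,"z":0,"ax":0,"ay":60,"az":0},{"x":0,"y":0,"z":0,"ax":0,"ay":60,"az":0},{"x":0,"y":0,"z":0,"ax":0,"ay":60,"az":0},{"x":0,"y":0,"z":0,"ax":0,"ay":60,"az":0},{"x":0,"y":0,"z":0,"ax":0,"ay":60,"az":0},{"x":0,"y":0,"z":0,"ax":0,"ay":60,"az":0}])

```text
time_s: 23.6
tcp_pos: [0.4745, 0.3462, 0.2542]
tool_rot: [-0.371, 0.579, 0.645, 0.334]
force: [-0.6, 0.4, 0.2]
grip_width: 0.0858
grip_force: 0.0
```

```bash
python3 - <<'E'
from h import *
s=env.sense();print(s['tcp_pos'],s['q'].round(2),rot().as_matrix()[:,2].round(3),rot().as_matrix()[:,1].round(3))
E
```

```text
[0.47450255 0.3461527  0.25419286] [ 0.06  0.5  -0.2   1.99 -1.16  1.09  0.81] [-0.091  0.86  -0.501] [0.994 0.106 0.001]
```

>>> drive_tool(series=[{"x":0,"y":0,"z":0,"ax":0,"ay":-90,"az":0},{"x":0,"y":0,"z":0,"ax":0,"ay":-90,"az":0},{"x":0,"y":0,"z":0,"ax":0,"ay":-90,"az":0},{"x":0,"y":0,"z":0,"ax":0,"ay":-90,"az":0},{"x":0,"y":0,"z":0,"ax":0,"ay":-90,"az":0},{"x":0,"y":0,"z":0,"ax":0,"ay":-90,"az":0},{"x":0,"y":0,"z":0,"ax":0,"ay":-90,"az":0},{"x":0,"y":0,"z":0,"ax":0,"ay":-90,"az":0},{"x":0,"y":0,"z":0,"ax":0,"ay":-90,"az":0},{"x":0,"y":0,"z":0,"ax":0,"ay":-90,"az":0},{"x":0,"y":0,"z":0,"ax":0,"ay":-90,"az":0},{"x":0,"y":0,"z":0,"ax":0,"ay":-90,"az":0},{"x":0,"y":0,"z":0,"ax":0,"ay":-90,"az":0},{"x":0,"y":0,"z":0,"ax":0,"ay":-90,"az":0},{"x":0,"y":0,"z":0,"ax":0,"ay":-90,"az":0},{"x":0,"y":0,"z":0,"ax":0,"ay":-90,"az":0}])

```text
time_s: 24.93
tcp_pos: [0.4747, 0.3461, 0.2552]
tool_rot: [0.192, 0.646, 0.718, -0.171]
force: [-0.6, -1.3, 0.9]
grip_width: 0.0852
grip_force: 0.0
```

```bash
python3 - <<'E'
from h import *
s=env.sense();print(s['tcp_pos'],s['q'].round(2),rot().as_matrix()[:,2].round(3),s['time_s'])
c=cams.calibration('wrist');im=cams.read_camera('wrist');cv2.imwrite('pics/w2.png',im[...,::-1]);np.savez('w2.npz',**c)
t=cv2.imread('pics/top0.png')[...,::-1].copy()
cv2.imwrite('pics/cols.png',np.hstack([cv2.resize(t[228:292,176:256],(480,384),interpolation=cv2.INTER_CUBIC),cv2.resize(im,(320,240)) if 0 else np.vstack([cv2.resize(im,(320,240)),np.zeros((144,320,3),np.uint8)])])[...,::-1])
E
```

```text
[0.47471949 0.3460639  0.25515108] [-1.01  0.64  0.21  1.27  0.26  1.6  -0.76] [ 0.055 -0.494 -0.868] 24.9333
```

View pics/cols.png

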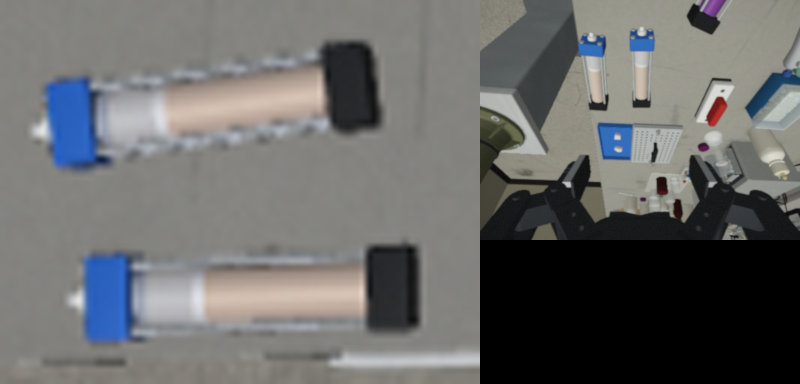

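Column crop: A's head is at (71,122) and its foot at (346,86); B's head is at (107,298) and its foot at (388,287). The wrist view also shows the scraper slightly turned, which I'll check at the end.

```bash
cat >> h.py <<'E'
def tilt(yaw,a):  # down(yaw) then rotate about tool y by a
    return down(yaw)*Rn.from_euler('y',a)
def tcp_of(P,R,L=.032): return np.asarray(P)+L*R.apply([0,0,1.])
E
python3 - <<'E'
from h import *
g=lambda u,v:((u+.5)/6-.5+176,(v+.5)/6-.5+228)
for n,h,f in(('A',(71,122),(346,86)),('B',(107,298),(388,287))):
  H=back('top',g(*h),.046);F=back('top',g(*f),.046);d=H-F;print(n,H,F,np.linalg.norm(d),np.degrees(np.arctan2(-d[0],d[1])))
# scene check: blue blob of heads
im=cv2.imread('pics/scene0.png')[...,::-1].copy()
for ce,a,r in blobs(im,(105,140,60),(125,255,255),(150,160,205,215),10):print(ce,back('scene',ce,.035))
for ce,a,r in blobs(im,(0,0,0),(180,255,60),(165,170,235,225),10):print('foot',ce,back('scene',ce,.03))
E
```

```text
A [0.47710153 0.35136801 0.046     ] [0.49235814 0.20309679 0.046     ] 0.14905407621216443 5.874868600387767
B [0.38291649 0.3317259  0.046     ] [0.38471216 0.18191279 0.046     ] 0.14982387011990755 0.6867183216244781
[188.21100917 172.03669725] [0.47173227 0.34881466 0.035     ]
[163.93333333 185.4952381 ] [0.378991   0.33182579 0.035     ]
foot [218.39912281 196.50438596] [0.49081651 0.19472572 0.03      ]
foot [189.48616601 214.34782609] [0.38214136 0.17421837 0.03      ]
```

```bash
python3 - <<'E'
from h import *
R=tilt(np.radians(-84.1),np.radians(-30));P=[.476,.351,.027]
T=tcp_of(P,R,.030);z=R.apply([0,0,1.]);print(T,z)
go(T-.07*z,R);go(T,R)
E
```

```text
[0.47754189 0.33607946 0.00101924] [ 0.05139627 -0.49735141 -0.8660254 ]
shift [118.7   0.9 155.5] turn [ 0.22 -0.18 -0.02]
shift [118.4   0.6 225.5] turn [ 0.22 -0.18 -0.02]
```

>>> drive_tool(series=[{"x":40,"y":0,"z":20,"ax":0,"ay":0,"az":0},{"x":75,"y":0,"z":50,"ax":0,"ay":0,"az":0},{"x":105,"y":0,"z":80,"ax":0,"ay":0,"az":0},{"x":118,"y":1,"z":115,"ax":0,"ay":0,"az":0},{"x":118,"y":1,"z":145,"ax":0,"ay":0,"az":0},{"x":118,"y":1,"z":170,"ax":0,"ay":0,"az":0},{"x":118,"y":1,"z":190,"ax":0,"ay":0,"az":0},{"x":118,"y":1,"z":205,"ax":0,"ay":0,"az":0},{"x":118,"y":1,"z":212,"ax":0,"ay":0,"az":0},{"x":118,"y":1,"z":212,"ax":0,"ay":0,"az":0},{"x":118,"y":1,"z":212,"ax":0,"ay":0,"az":0}])

```text
time_s: 25.9
tcp_pos: [0.4766, 0.3425, 0.0124]
tool_rot: [0.192, 0.647, 0.718, -0.172]
force: [0.2, 0.4, -0.2]
grip_width: 0.0858
grip_force: 0.0
```

```bash
python3 - <<'E'
from h import *
R=tilt(np.radians(-84.1),np.radians(-30));P=[.476,.351,.027]
T=tcp_of(P,R,.030);go(T,R)
w=cams.read_camera('wrist');c=cams.read_camera('scene')
cv2.imwrite('pics/m8.png',np.hstack([cv2.resize(w,(400,300)),cv2.resize(c[130:220,140:260],(400,300),interpolation=cv2.INTER_CUBIC)])[...,::-1])
E
```

```text
shift [ 0.   0.2 13.1] turn [ 0.14 -0.12  0.04]
```

View pics/m8.png

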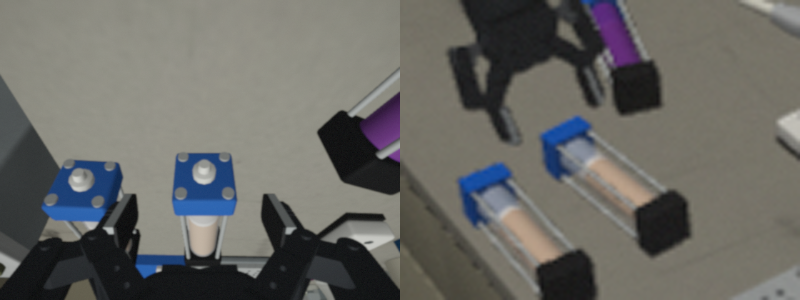

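The wrist view shows A's head at (205,190), centred between the open fingertips at (120,215) and (270,215). The fingers clear column B, and the tips still need about 20 mm. My picture budget is used up, so from here on I rely on numbers only.

>>> drive_tool(series=[{"x":0,"y":0,"z":5,"ax":0,"ay":0,"az":0},{"x":0,"y":0,"z":10,"ax":0,"ay":0,"az":0},{"x":0,"y":0,"z":15,"ax":0,"ay":0,"az":0},{"x":0,"y":0,"z":19,"ax":0,"ay":0,"az":0},{"x":0,"y":0,"z":19,"ax":0,"ay":0,"az":0},{"x":0,"y":0,"z":19,"ax":0,"ay":0,"az":0}])

```text
time_s: 26.5
tcp_pos: [0.4765, 0.3326, -0.0058]
tool_rot: [0.193, 0.646, 0.718, -0.173]
force: [0.3, -0.4, -0.2]
grip_width: 0.0853
grip_force: 0.0
```

>>> drive_tool(series=[{"x":0,"y":0,"z":0,"ax":0,"ay":0,"az":0},{"x":0,"y":0,"z":0,"ax":0,"ay":0,"az":0},{"x":0,"y":0,"z":0,"ax":0,"ay":0,"az":0},{"x":0,"y":0,"z":0,"ax":0,"ay":0,"az":0},{"x":0,"y":0,"z":0,"ax":0,"ay":0,"az":0},{"x":0,"y":0,"z":0,"ax":0,"ay":0,"az":0},{"x":0,"y":0,"z":0,"ax":0,"ay":0,"az":0},{"x":0,"y":0,"z":0,"ax":0,"ay":0,"az":0}], fingers=0, newtons=70)

```text
time_s: 27.17
tcp_pos: [0.4773, 0.3338, -0.0049]
tool_rot: [0.193, 0.646, 0.719, -0.172]
force: [1.6, 2.2, 5.5]
grip_width: 0.0453
grip_force: 72.5
```

The head block is gripped at 45 mm. Now I compute the arc about the foot edge.

```bash
cat >> h.py <<'E'
def arc(piv,degs):
    s=env.sense();R=rot();r=R.inv().apply(s['tcp_pos']-np.asarray(piv))
    for a in degs:
        d=(Rn.from_euler('y',a,degrees=True).apply(r)-r)*1000;print(a,d.round(1))
E
python3 - <<'E'
from h import *
u=rot().as_matrix()[:,1];print(u,env.sense()['tcp_pos'])
arc([.4936,.188,0],range(5,95,5))
E
```

```text
[0.99425953 0.10698326 0.0016004 ] [ 0.47731086  0.33383375 -0.00489937]
5 [ -6.5  -0.  -11. ]
10 [-13.9   0.  -21.5]
15 [-22.3   0.  -31.2]
20 [-31.4   0.  -40.2]
25 [-41.3   0.  -48.3]
30 [-51.8   0.  -55.6]
35 [-63.    0.  -61.9]
40 [-74.7   0.  -67.2]
45 [-86.7   0.  -71.5]
50 [-99.1   0.  -74.7]
55 [-111.8    0.   -76.8]
60 [-124.5    0.   -77.8]
65 [-137.3    0.   -77.7]
70 [-150.1    0.   -76.4]
75 [-162.7    0.   -74.1]
80 [-175.     0.   -70.7]
85 [-187.     0.   -66.2]
90 [-198.6    0.   -60.7]
```

>>> drive_tool(series=[{"x":-6.5,"y":0,"z":-11,"ax":0,"ay":5,"az":0},{"x":-14,"y":0,"z":-21.5,"ax":0,"ay":10,"az":0},{"x":-22,"y":0,"z":-31,"ax":0,"ay":15,"az":0},{"x":-31.5,"y":0,"z":-40,"ax":0,"ay":20,"az":0},{"x":-41.5,"y":0,"z":-48.5,"ax":0,"ay":25,"az":0},{"x":-52,"y":0,"z":-55.5,"ax":0,"ay":30,"az":0},{"x":-63,"y":0,"z":-62,"ax":0,"ay":35,"az":0},{"x":-74.5,"y":0,"z":-67,"ax":0,"ay":40,"az":0},{"x":-86.5,"y":0,"z":-71.5,"ax":0,"ay":45,"az":0},{"x":-86.5,"y":0,"z":-71.5,"ax":0,"ay":45,"az":0},{"x":-86.5,"y":0,"z":-71.5,"ax":0,"ay":45,"az":0}])

```text
time_s: 28.08
tcp_pos: [0.4822, 0.2886, 0.0991]
tool_rot: [-0.097, 0.666, 0.734, 0.086]
force: [-0.4, 0.7, -3.6]
grip_width: 0.0449
grip_force: 72.6
```

```bash
python3 - <<'E'
from h import *
s=env.sense();print(s['ft_torque'],s['grip_width'],rot().as_matrix()[:,2])
c=cams.read_camera('scene')
for n,lo,hi in(('blue',(105,140,60),(125,255,255)),('dark',(0,0,0),(180,255,50))):
  for ce,a,r in blobs(c,lo,hi,(140,110,240,225),20):print(n,ce.round(1),a)
arc([.4936,.188,0],range(5,50,5))
E
```

```text
[-0.18683384  0.04587597 -0.01695712] 0.044880468386534735 [-0.02680068  0.25580801 -0.96635604]
blue [201.  154.4] 111
blue [163.9 185.5] 105
dark [190.5 128.6] 1758
dark [223.5 200.4] 127
dark [189.6 214.2] 239
5 [ -6.5  -0.  -10.7]
10 [-13.9   0.  -20.9]
15 [-22.1   0.  -30.3]
20 [-31.2   0.  -39. ]
25 [-40.9   0.  -46.9]
30 [-51.3   0.  -53.9]
35 [-62.3   0.  -60. ]
40 [-73.8   0.  -65. ]
45 [-85.7   0.  -69.1]
```

>>> drive_tool(series=[{"x":-6.5,"y":0,"z":-10.5,"ax":0,"ay":5,"az":0},{"x":-14,"y":0,"z":-20.5,"ax":0,"ay":10,"az":0},{"x":-22,"y":0,"z":-30,"ax":0,"ay":15,"az":0},{"x":-31,"y":0,"z":-39,"ax":0,"ay":20,"az":0},{"x":-41,"y":0,"z":-47,"ax":0,"ay":25,"az":0},{"x":-51,"y":0,"z":-54,"ax":0,"ay":30,"az":0},{"x":-62,"y":0,"z":-60,"ax":0,"ay":35,"az":0},{"x":-74,"y":0,"z":-65,"ax":0,"ay":40,"az":0},{"x":-86,"y":0,"z":-69,"ax":0,"ay":45,"az":0},{"x":-86,"y":0,"z":-69,"ax":0,"ay":45,"az":0},{"x":-86,"y":0,"z":-69,"ax":0,"ay":45,"az":0},{"x":-86,"y":0,"z":-69,"ax":0,"ay":45,"az":0}])

```text
time_s: 29.13
tcp_pos: [0.4914, 0.1947, 0.1431]
tool_rot: [-0.372, 0.579, 0.645, 0.333]
force: [-0.0, 0.0, -4.4]
grip_width: 0.0447
grip_force: 74.0
```

```bash
python3 - <<'E'
from h import *
s=env.sense();print(s['ft_torque'],s['grip_width'],rot().as_matrix().round(3).tolist())
c=cams.read_camera('scene');t=cams.read_camera('top')
for n,lo,hi in(('blue',(105,140,60),(125,255,255)),('dark',(0,0,0),(180,255,50)),('tan',(5,40,120),(18,110,255))):
  for ce,a,r in blobs(c,lo,hi,(140,90,260,225),20):print(n,ce.round(1),a,np.round(r[0],1),np.round(r[1],1),round(r[2],1))
print(proj('scene',[.4936,.19,0]),proj('scene',[.4936,.20,.012]))
E
```

```text
[-1.63090217 -0.15729144  0.00447677] 0.044680607590430646 [[-0.053, 0.994, -0.094], [0.497, 0.108, 0.861], [0.866, -0.001, -0.5]]
blue [222.8 162.3] 33 [222.2 162.8] [ 4.4 12.6] 53.1
dark [200.   96.6] 25 [200.5  96. ] [ 1.9 16.3] 39.8
dark [166.4 115. ] 492 [172.5 116.1] [19.4 44.6] 76.0
dark [209.2 166.7] 3160 [210.6 182.1] [ 55.4 161.9] 52.7
dark [224.7 207.9] 129 [224.7 207.7] [12.4 19.1] 85.6
dark [189.4 214.3] 231 [189.4 214.3] [14.8 17.1] 66.8
tan [219.5 192.5] 53 [219.7 192.9] [22.3  2.7] 82.9
tan [180.1 201.6] 114 [180.1 201.8] [15.6  7.3] 47.7
[220.75920118 204.54217387] [218.76984282 199.7948827 ]
```

>>> drive_tool(series=[{"x":-1.3,"y":0,"z":0.75,"ax":0,"ay":0,"az":0},{"x":-2.6,"y":0,"z":1.5,"ax":0,"ay":0,"az":0},{"x":-2.6,"y":0,"z":1.5,"ax":0,"ay":0,"az":0},{"x":-2.6,"y":0,"z":1.5,"ax":0,"ay":0,"az":0}])

```text
time_s: 29.57
tcp_pos: [0.4907, 0.1954, 0.1429]
tool_rot: [-0.373, 0.578, 0.645, 0.334]
force: [-0.4, -2.0, 7.8]
grip_width: 0.045
grip_force: 75.0
```

>>> drive_tool(series=[{"x":-1.7,"y":0,"z":1,"ax":0,"ay":0,"az":0},{"x":-1.7,"y":0,"z":1,"ax":0,"ay":0,"az":0},{"x":-1.7,"y":0,"z":1,"ax":0,"ay":0,"az":0}])

```text
time_s: 29.82
tcp_pos: [0.4911, 0.1961, 0.1428]
tool_rot: [-0.373, 0.577, 0.644, 0.335]
force: [-1.3, -4.6, 18.2]
grip_width: 0.0448
grip_force: 76.3
```

>>> drive_tool(series=[{"x":-1.7,"y":0,"z":1,"ax":0,"ay":0,"az":0},{"x":-1.7,"y":0,"z":1,"ax":0,"ay":0,"az":0},{"x":-1.7,"y":0,"z":1,"ax":0,"ay":0,"az":0}])

```text
time_s: 30.07
tcp_pos: [0.4911, 0.1967, 0.1429]
tool_rot: [-0.374, 0.576, 0.644, 0.336]
force: [-1.7, -10.4, 31.5]
grip_width: 0.0451
grip_force: 77.8
```

>>> drive_tool(series=[{"x":2,"y":0,"z":-1,"ax":0,"ay":0,"az":0},{"x":5,"y":0,"z":-3,"ax":0,"ay":0,"az":0},{"x":5,"y":0,"z":-3,"ax":0,"ay":0,"az":0},{"x":5,"y":0,"z":-3,"ax":0,"ay":0,"az":0}])

```text
time_s: 30.4
tcp_pos: [0.4915, 0.1937, 0.1428]
tool_rot: [-0.371, 0.579, 0.645, 0.334]
force: [0.1, -0.9, -0.8]
grip_width: 0.0447
grip_force: 74.7
```

```bash
python3 - <<'E'
from h import *
s=env.sense();print(s['tcp_pos'],s['force'],s['ft_torque'],rot().as_matrix().round(3).tolist())
E
```

```text
[0.49145641 0.19374868 0.14278997] [ 0.06513714 -0.90438104 -0.75053539] [-1.22342234 -0.16847025 -0.0029538 ] [[-0.054, 0.994, -0.092], [0.498, 0.107, 0.86], [0.865, 0.0, -0.501]]
```

>>> drive_tool(series=[{"x":0,"y":0,"z":0,"ax":0,"ay":0,"az":0},{"x":0,"y":0,"z":0,"ax":0,"ay":0,"az":0},{"x":0,"y":0,"z":0,"ax":0,"ay":0,"az":0},{"x":0,"y":0,"z":0,"ax":0,"ay":0,"az":0},{"x":0,"y":0,"z":0,"ax":0,"ay":0,"az":0},{"x":0,"y":0,"z":-10,"ax":0,"ay":0,"az":0},{"x":0,"y":0,"z":-30,"ax":0,"ay":0,"az":0},{"x":0,"y":0,"z":-60,"ax":0,"ay":0,"az":0},{"x":0,"y":0,"z":-90,"ax":0,"ay":0,"az":0},{"x":0,"y":0,"z":-120,"ax":0,"ay":0,"az":0},{"x":0,"y":0,"z":-150,"ax":0,"ay":0,"az":0},{"x":0,"y":0,"z":-150,"ax":0,"ay":0,"az":0}], fingers=100)

```text
time_s: 31.4
tcp_pos: [0.5082, 0.059, 0.2189]
tool_rot: [-0.369, 0.581, 0.643, 0.335]
force: [1.5, -0.2, 0.5]
grip_width: 0.0849
grip_force: 0.0
```

```bash
python3 - <<'E'
from h import *
s=env.sense();print(s['tcp_pos'],s['grip_width'])
for n,roi in(('top',(170,190,345,290)),('scene',(140,110,270,230)),('wrist',(0,0,560,420))):
  cal=cams.calibration(n);im=cams.read_camera(n);cv2.imwrite(f'pics/x_{n}.png',im[...,::-1])
  for ce,a,r in blobs(im,(105,140,60),(125,255,255),roi,25):
    if a<20000:print(n,ce.round(1),a,np.round(r[1],1),round(r[2],1),'z.174',back(n,ce,.174,cal).round(4),'z.162',back(n,ce,.162,cal).round(4))
for p in([.494,.168,.174],[.494,.168,.0]):print(proj('top',p),proj('scene',p))
E
```

```text
[0.50816145 0.05903813 0.21887553] 0.08490439780517832
top [241.5 238.3] 170 [16. 15.] 90.0 z.174 [0.4915 0.1634 0.174 ] z.162 [0.4926 0.1646 0.162 ]
top [306.7 261.9] 1857 [33.8 64.3] 86.2 z.174 [ 0.4174 -0.0251  0.174 ] z.162 [ 0.4178 -0.0257  0.162 ]
top [193.5 277.4] 109 [13.  7.] 90.0 z.174 [0.3817 0.3042 0.174 ] z.162 [0.3818 0.3068 0.162 ]
scene [220.9 166.4] 207 [16.1 19.7] 63.4 z.174 [0.4837 0.1473 0.174 ] z.162 [0.4912 0.1617 0.162 ]
scene [234.2 227.8] 33 [11.  4.] -0.0 z.174 [ 0.3842 -0.082   0.174 ] z.162 [ 0.3903 -0.0709  0.162 ]
wrist [359.2 106.4] 137 [20.4  7.4] 10.3 z.174 [0.5799 0.3131 0.174 ] z.162 [0.5837 0.3342 0.162 ]
wrist [225.3 169. ] 310 [33.4 19.3] 34.4 z.174 [0.4404 0.1815 0.174 ] z.162 [0.4359 0.1947 0.162 ]
wrist [277.9 197.6] 1506 [46. 47.] 90.0 z.174 [0.4963 0.1482 0.174 ] z.162 [0.4951 0.1595 0.162 ]
wrist [488.6 204.9] 31 [ 5.5 11.6] 23.2 z.174 [0.683  0.1589 0.174 ] z.162 [0.6929 0.1708 0.162 ]
wrist [215.9 356.2] 3048 [82.9 48.8] 4.4 z.174 [0.4726 0.0108 0.174 ] z.162 [0.4699 0.0138 0.162 ]
[239.89997544 237.48381699] [220.231142   161.45452957]
[245.4302631 242.2513496] [224.62252733 208.38992348]
```

Column A stands at about (0.4925, 0.1645): top and scene agree, and the head is square at full size. Now I rotate the tool to vertical and regrasp from above.

```bash
python3 - <<'E'
from h import *
D=down(np.radians(-84.1))
go([.495,.06,.28],D);go([.4925,.1645,.28],D);go([.4925,.1645,.132],D)
E
```

```text
shift [ 52.  -10.5 -34.2] turn [ -0.11 -60.02   0.18]
shift [104.   -1.9  56. ] turn [ -0.11 -60.02   0.18]
shift [-24.1  -1.9 130. ] turn [ -0.11 -60.02   0.18]
```

>>> drive_tool(series=[{"x":25,"y":-5,"z":-17,"ax":0,"ay":-7,"az":0},{"x":52,"y":-10,"z":-34,"ax":0,"ay":-14,"az":0},{"x":52,"y":-10,"z":-34,"ax":0,"ay":-21,"az":0},{"x":52,"y":-10,"z":-34,"ax":0,"ay":-28,"az":0},{"x":52,"y":-10,"z":-34,"ax":0,"ay":-35,"az":0},{"x":52,"y":-10,"z":-34,"ax":0,"ay":-42,"az":0},{"x":52,"y":-10,"z":-34,"ax":0,"ay":-49,"az":0},{"x":52,"y":-10,"z":-34,"ax":0,"ay":-56,"az":0},{"x":52,"y":-10,"z":-34,"ax":0,"ay":-60,"az":0},{"x":66,"y":-8,"z":-10,"ax":0,"ay":-60,"az":0},{"x":80,"y":-6,"z":15,"ax":0,"ay":-60,"az":0},{"x":94,"y":-4,"z":38,"ax":0,"ay":-60,"az":0},{"x":104,"y":-2,"z":56,"ax":0,"ay":-60,"az":0},{"x":104,"y":-2,"z":56,"ax":0,"ay":-60,"az":0},{"x":104,"y":-2,"z":56,"ax":0,"ay":-60,"az":0},{"x":104,"y":-2,"z":56,"ax":0,"ay":-60,"az":0}])

```text
time_s: 32.88
tcp_pos: [0.4918, 0.1642, 0.2792]
tool_rot: [-0.0, 0.668, 0.744, -0.001]
force: [-0.3, 1.1, -0.3]
grip_width: 0.0855
grip_force: 0.0
```

```bash
python3 - <<'E'
from h import *
cal=cams.calibration('wrist');im=cams.read_camera('wrist')
for ce,a,r in blobs(im,(105,140,60),(125,255,255),(0,0,560,420),200):print(ce.round(1),a,np.round(r[1],1),round(r[2],1),back('wrist',ce,.174,cal).round(4))
D=down(np.radians(-84.1));go([.4925,.1645,.132],D)
E
```

```text
[205.3  19.3] 927 [44.5 26. ] 7.4 [0.4188 0.3047 0.174 ]
[282.2 194. ] 1491 [49. 46.] 90.0 [0.4942 0.1704 0.174 ]
[228.4 275.5] 7114 [ 71.  113.7] 3.3 [0.449  0.0781 0.174 ]
shift [  1.    0.6 147.3] turn [-0.08  0.04  0.21]
```

>>> drive_tool(series=[{"x":1,"y":0.5,"z":35,"ax":0,"ay":0,"az":0},{"x":1,"y":0.5,"z":70,"ax":0,"ay":0,"az":0},{"x":1,"y":0.5,"z":95,"ax":0,"ay":0,"az":0},{"x":1,"y":0.5,"z":115,"ax":0,"ay":0,"az":0},{"x":1,"y":0.5,"z":130,"ax":0,"ay":0,"az":0},{"x":1,"y":0.5,"z":140,"ax":0,"ay":0,"az":0},{"x":1,"y":0.5,"z":145,"ax":0,"ay":0,"az":0},{"x":1,"y":0.5,"z":145,"ax":0,"ay":0,"az":0},{"x":1,"y":0.5,"z":145,"ax":0,"ay":0,"az":0}])

```text
time_s: 33.68
tcp_pos: [0.4934, 0.1651, 0.1355]
tool_rot: [0.0, 0.669, 0.744, 0.0]
force: [0.5, 0.0, 0.6]
grip_width: 0.0855
grip_force: 0.0
```

>>> drive_tool(series=[{"x":0,"y":0,"z":0,"ax":0,"ay":0,"az":0},{"x":0,"y":0,"z":0,"ax":0,"ay":0,"az":0},{"x":0,"y":0,"z":0,"ax":0,"ay":0,"az":0},{"x":0,"y":0,"z":0,"ax":0,"ay":0,"az":0},{"x":0,"y":0,"z":0,"ax":0,"ay":0,"az":0},{"x":0,"y":0,"z":0,"ax":0,"ay":0,"az":0},{"x":0,"y":0,"z":0,"ax":0,"ay":0,"az":0},{"x":0,"y":0,"z":0,"ax":0,"ay":0,"az":0}], fingers=0, newtons=70)

```text
time_s: 34.35
tcp_pos: [0.4939, 0.1656, 0.1361]
tool_rot: [0.001, 0.669, 0.744, 0.001]
force: [-0.1, -0.3, 5.7]
grip_width: 0.0437
grip_force: 71.7
```

```bash
python3 - <<'E'
from h import *
D=down(np.radians(-88));go([.6056,.0255,.2061],D);go([.6056,.0255,.1601],D)
E
```

```text
shift [-151.1   96.4  -69.8] turn [ 0.13 -0.02  4.09]
shift [-151.1   96.3  -23.8] turn [ 0.13 -0.02  4.09]
```

>>> drive_tool(series=[{"x":0,"y":0,"z":-15,"ax":0,"ay":0,"az":0},{"x":0,"y":0,"z":-40,"ax":0,"ay":0,"az":0},{"x":0,"y":0,"z":-70,"ax":0,"ay":0,"az":0},{"x":-12,"y":8,"z":-72,"ax":0,"ay":0,"az":0},{"x":-30,"y":19,"z":-72,"ax":0,"ay":0,"az":1},{"x":-50,"y":32,"z":-72,"ax":0,"ay":0,"az":2},{"x":-70,"y":45,"z":-72,"ax":0,"ay":0,"az":2},{"x":-90,"y":58,"z":-72,"ax":0,"ay":0,"az":3},{"x":-110,"y":70,"z":-72,"ax":0,"ay":0,"az":3},{"x":-128,"y":82,"z":-72,"ax":0,"ay":0,"az":4},{"x":-142,"y":91,"z":-72,"ax":0,"ay":0,"az":4},{"x":-149,"y":95,"z":-72,"ax":0,"ay":0,"az":4},{"x":-151,"y":96,"z":-70,"ax":0,"ay":0,"az":4},{"x":-151,"y":96,"z":-60,"ax":0,"ay":0,"az":4},{"x":-151,"y":96,"z":-45,"ax":0,"ay":0,"az":4},{"x":-151,"y":96,"z":-35,"ax":0,"ay":0,"az":4},{"x":-151,"y":96,"z":-28,"ax":0,"ay":0,"az":4},{"x":-151,"y":96,"z":-25,"ax":0,"ay":0,"az":4},{"x":-151,"y":96,"z":-25,"ax":0,"ay":0,"az":4},{"x":-151,"y":96,"z":-25,"ax":0,"ay":0,"az":4}])

```text
time_s: 36.02
tcp_pos: [0.6046, 0.0257, 0.1602]
tool_rot: [0.0, 0.694, 0.72, 0.0]
force: [0.1, 0.1, -3.2]
grip_width: 0.0439
grip_force: 73.3
```

>>> drive_tool(series=[{"x":0,"y":0,"z":1,"ax":0,"ay":0,"az":0},{"x":0,"y":0,"z":2,"ax":0,"ay":0,"az":0},{"x":0,"y":0,"z":2,"ax":0,"ay":0,"az":0},{"x":0,"y":0,"z":2,"ax":0,"ay":0,"az":0}])

```text
time_s: 36.35
tcp_pos: [0.6047, 0.0253, 0.1583]
tool_rot: [0.0, 0.694, 0.72, 0.0]
force: [0.5, 0.3, -3.1]
grip_width: 0.044
grip_force: 73.3
```

>>> drive_tool(series=[{"x":0,"y":0,"z":1,"ax":0,"ay":0,"az":0},{"x":0,"y":0,"z":1.5,"ax":0,"ay":0,"az":0},{"x":0,"y":0,"z":1.5,"ax":0,"ay":0,"az":0}])

```text
time_s: 36.6
tcp_pos: [0.6051, 0.0254, 0.1581]
tool_rot: [0.001, 0.694, 0.72, 0.001]
force: [-2.6, -0.3, 7.1]
grip_width: 0.044
grip_force: 74.5
```

Contact. Release and rise.

>>> drive_tool(series=[{"x":0,"y":0,"z":-1,"ax":0,"ay":0,"az":0},{"x":0,"y":0,"z":-1,"ax":0,"ay":0,"az":0}])

```text
time_s: 36.77
tcp_pos: [0.6049, 0.0253, 0.1582]
tool_rot: [0.0, 0.694, 0.72, 0.0]
force: [-0.0, -1.1, 3.6]
grip_width: 0.0439
grip_force: 74.1
```

>>> drive_tool(series=[{"x":0,"y":0,"z":0,"ax":0,"ay":0,"az":0},{"x":0,"y":0,"z":0,"ax":0,"ay":0,"az":0},{"x":0,"y":0,"z":0,"ax":0,"ay":0,"az":0},{"x":0,"y":0,"z":0,"ax":0,"ay":0,"az":0},{"x":0,"y":0,"z":0,"ax":0,"ay":0,"az":0},{"x":0,"y":0,"z":0,"ax":0,"ay":0,"az":0},{"x":0,"y":0,"z":-15,"ax":0,"ay":0,"az":0},{"x":0,"y":0,"z":-40,"ax":0,"ay":0,"az":0},{"x":0,"y":0,"z":-80,"ax":0,"ay":0,"az":0},{"x":0,"y":0,"z":-110,"ax":0,"ay":0,"az":0},{"x":0,"y":0,"z":-110,"ax":0,"ay":0,"az":0}], fingers=100)

```text
time_s: 37.68
tcp_pos: [0.6073, 0.0264, 0.2743]
tool_rot: [0.003, 0.694, 0.72, 0.004]
force: [0.9, 0.8, 0.6]
grip_width: 0.0856
grip_force: 0.0
```

```bash
python3 - <<'E'
from h import *
im=cams.read_camera('scene')
for n,lo,hi,roi in(('blue',(105,140,60),(125,255,255),(140,110,320,230)),('dark',(0,0,0),(180,255,50),(240,180,330,250))):
  for ce,a,r in blobs(im,lo,hi,roi,25):print(n,ce.round(1),a,np.round(r[1],1),round(r[2],1),back('scene',ce,.184 if n=='blue' else .034).round(4))
for z in(.022,.034,.184,.196):print(z,proj('scene',[.6051,.0254,z]))
# column B, scraper
for ce,a,r in blobs(im,(0,140,60),(8,255,255),(240,140,310,200),25):print('red',ce,np.round(r[1],1),r[2],back('scene',ce,.05))
D=down(np.radians(.7-90));R=tilt(np.radians(.7-90),np.radians(-30));P=[.3829,.3317,.023]
T=tcp_of(P,R,.034);z=R.apply([0,0,1.]);print('T',T,T-.1*z)
go([.3829,.36,.27],D)
E
```

```text
blue [198.2 129.6] 70 [12.3 12.5] 80.5 [0.5164 0.3325 0.184 ]
blue [300.2 158.3] 333 [41.1 18.7] 15.1 [0.6749 0.0393 0.184 ]
blue [282.7 170.9] 215 [16.2 20.9] 65.6 [0.6019 0.0209 0.184 ]
blue [163.9 185.5] 106 [11.2 18.5] 35.0 [0.3146 0.15   0.184 ]
blue [234.3 227.8] 32 [11.  4.] -0.0 [ 0.3792 -0.0915  0.184 ]
dark [283.  219.8] 294 [30. 19.] 90.0 [ 0.5854 -0.0048  0.034 ]
0.022 [282.35909441 214.41159425]
0.034 [282.38380917 211.3272248 ]
0.184 [282.71727817 169.71072797]
0.196 [282.74608687 166.11544018]
red [267.14018692 164.28971963] [17.   9.8] 38.65980911254883 [0.68662882 0.22032517 0.05      ]
T [ 0.38310769  0.31470127 -0.00644486] [0.38249684 0.36469754 0.08015768]
shift [ 3.42e+02 -2.11e+02 -1.00e-01] turn [ 0.39 -0.02  1.4 ]
```

Column A's head matches the prediction. Next I go to column B.

>>> drive_tool(series=[{"x":342,"y":-211,"z":0,"ax":0,"ay":0,"az":1.4},{"x":342,"y":-211,"z":0,"ax":0,"ay":0,"az":1.4},{"x":342,"y":-211,"z":0,"ax":0,"ay":0,"az":1.4},{"x":342,"y":-211,"z":0,"ax":0,"ay":0,"az":1.4},{"x":342,"y":-211,"z":0,"ax":0,"ay":0,"az":1.4},{"x":342,"y":-211,"z":0,"ax":0,"ay":0,"az":1.4},{"x":342,"y":-211,"z":0,"ax":0,"ay":0,"az":1.4},{"x":342,"y":-211,"z":0,"ax":0,"ay":0,"az":1.4},{"x":342,"y":-211,"z":0,"ax":0,"ay":0,"az":1.4},{"x":342,"y":-211,"z":0,"ax":0,"ay":0,"az":1.4},{"x":342,"y":-211,"z":0,"ax":0,"ay":0,"az":1.4},{"x":342,"y":-211,"z":0,"ax":0,"ay":0,"az":1.4},{"x":342,"y":-211,"z":0,"ax":0,"ay":0,"az":1.4},{"x":342,"y":-211,"z":0,"ax":0,"ay":0,"az":1.4}])

```text
time_s: 38.9
tcp_pos: [0.3822, 0.3578, 0.2669]
tool_rot: [0.0, 0.704, 0.711, -0.001]
force: [-0.3, -0.8, -0.8]
grip_width: 0.0854
grip_force: 0.0
```

>>> drive_tool(series=[{"x":0,"y":0,"z":0,"ax":0,"ay":-30,"az":0},{"x":0,"y":0,"z":0,"ax":0,"ay":-30,"az":0},{"x":0,"y":0,"z":0,"ax":0,"ay":-30,"az":0},{"x":0,"y":0,"z":0,"ax":0,"ay":-30,"az":0},{"x":0,"y":0,"z":0,"ax":0,"ay":-30,"az":0},{"x":0,"y":0,"z":0,"ax":0,"ay":-30,"az":0},{"x":0,"y":0,"z":0,"ax":0,"ay":-30,"az":0}])

```text
time_s: 39.48
tcp_pos: [0.3819, 0.3587, 0.2669]
tool_rot: [0.183, 0.679, 0.687, -0.182]
force: [0.2, 0.4, 0.2]
grip_width: 0.0856
grip_force: 0.0
```

```bash
python3 - <<'E'
from h import *
R=tilt(np.radians(.7-90),np.radians(-30));T=np.array([.3831,.3147,-.0062]);z=R.apply([0,0,1.])
s=env.sense();print(s['tcp_pos'],s['q'].round(2),s['time_s'])
go(T-.1*z,R);go(T,R)
im=cams.read_camera('top')
for n,lo,hi in(('blue',(105,140,60),(125,255,255)),('black',(0,0,0),(180,255,45))):
  for ce,a,r in blobs(im,lo,hi,(170,255,270,290),25):print(n,ce,a,back('top',ce,.046))
E
```

```text
[0.38186154 0.35874429 0.26692641] [-0.72  0.6  -0.53  1.35  0.47  1.77 -1.26] 39.4833
shift [ 98.3   0.8 158.7] turn [-0.07 -0.06 -0.05]
shift [ 98.2   0.9 258.7] turn [-0.07 -0.06 -0.05]
blue [193.46788991 277.43119266] 109 [0.38233938 0.33156045 0.046     ]
black [240.81578947 272.73684211] 38 [0.39313593 0.17999057 0.046     ]
```

>>> drive_tool(series=[{"x":35,"y":0,"z":25,"ax":0,"ay":0,"az":0},{"x":65,"y":0,"z":55,"ax":0,"ay":0,"az":0},{"x":90,"y":1,"z":85,"ax":0,"ay":0,"az":0},{"x":98,"y":1,"z":120,"ax":0,"ay":0,"az":0},{"x":98,"y":1,"z":155,"ax":0,"ay":0,"az":0},{"x":98,"y":1,"z":185,"ax":0,"ay":0,"az":0},{"x":98,"y":1,"z":210,"ax":0,"ay":0,"az":0},{"x":98,"y":1,"z":230,"ax":0,"ay":0,"az":0},{"x":98,"y":1,"z":245,"ax":0,"ay":0,"az":0},{"x":98,"y":1,"z":245,"ax":0,"ay":0,"az":0},{"x":98,"y":1,"z":245,"ax":0,"ay":0,"az":0}])

```text
time_s: 40.45
tcp_pos: [0.3839, 0.3205, 0.0077]
tool_rot: [0.184, 0.68, 0.686, -0.181]
force: [-0.5, 0.8, 1.0]
grip_width: 0.0854
grip_force: 0.0
```

```bash
python3 - <<'E'
from h import *
R=tilt(np.radians(.7-90),np.radians(-30));T=np.array([.3831,.3137,-.0060]);go(T,R);print(env.sense()['q'].round(2))
E
```

```text
shift [ 0.9 -0.9 15.2] turn [-0.04 -0.08 -0.2 ]
[-0.69  0.83 -0.47  1.71  0.61  1.25 -1.47]
```

>>> drive_tool(series=[{"x":0,"y":-0.5,"z":5,"ax":0,"ay":0,"az":0},{"x":0,"y":-0.5,"z":10,"ax":0,"ay":0,"az":0},{"x":0,"y":-0.5,"z":15,"ax":0,"ay":0,"az":0},{"x":0,"y":-0.5,"z":15,"ax":0,"ay":0,"az":0},{"x":0,"y":-0.5,"z":15,"ax":0,"ay":0,"az":0}])

```text
time_s: 40.87
tcp_pos: [0.3821, 0.3142, -0.0067]
tool_rot: [0.184, 0.679, 0.687, -0.182]
force: [0.0, 0.2, -0.7]
grip_width: 0.0855
grip_force: 0.0
```

>>> drive_tool(series=[{"x":0,"y":0,"z":0,"ax":0,"ay":0,"az":0},{"x":0,"y":0,"z":0,"ax":0,"ay":0,"az":0},{"x":0,"y":0,"z":0,"ax":0,"ay":0,"az":0},{"x":0,"y":0,"z":0,"ax":0,"ay":0,"az":0},{"x":0,"y":0,"z":0,"ax":0,"ay":0,"az":0},{"x":0,"y":0,"z":0,"ax":0,"ay":0,"az":0},{"x":0,"y":0,"z":0,"ax":0,"ay":0,"az":0},{"x":0,"y":0,"z":0,"ax":0,"ay":0,"az":0}], fingers=0, newtons=70)

```text
time_s: 41.53
tcp_pos: [0.3824, 0.3148, -0.0063]
tool_rot: [0.184, 0.679, 0.687, -0.181]
force: [0.1, 1.6, 5.3]
grip_width: 0.0451
grip_force: 72.4
```

```bash
python3 - <<'E'
from h import *
u=rot().as_matrix()[:,1];print(u,env.sense()['tcp_pos'])
arc([.3845,.168,0],range(5,95,5))
E
```

```text
[9.99919893e-01 1.26409676e-02 6.42936632e-04] [ 0.38241706  0.31484043 -0.00628368]
5 [ -6.4  -0.  -11.1]
10 [-13.8   0.  -21.6]
15 [-22.    0.  -31.4]
20 [-31.1   0.  -40.5]
25 [-40.9   0.  -48.7]
30 [-51.4   0.  -56.1]
35 [-62.5   0.  -62.5]
40 [-74.1   0.  -67.9]
45 [-86.2   0.  -72.3]
50 [-98.6   0.  -75.6]
55 [-111.2    0.   -77.9]
60 [-124.    0.  -79.]
65 [-136.8    0.   -79. ]
70 [-149.6    0.   -77.9]
75 [-162.2    0.   -75.7]
80 [-174.6    0.   -72.3]
85 [-186.6    0.   -67.9]
90 [-198.2    0.   -62.5]
```

>>> drive_tool(series=[{"x":-6.5,"y":0,"z":-11,"ax":0,"ay":5,"az":0},{"x":-14,"y":0,"z":-21.5,"ax":0,"ay":10,"az":0},{"x":-22,"y":0,"z":-31.5,"ax":0,"ay":15,"az":0},{"x":-31,"y":0,"z":-40.5,"ax":0,"ay":20,"az":0},{"x":-41,"y":0,"z":-48.5,"ax":0,"ay":25,"az":0},{"x":-51.5,"y":0,"z":-56,"ax":0,"ay":30,"az":0},{"x":-62.5,"y":0,"z":-62.5,"ax":0,"ay":35,"az":0},{"x":-74,"y":0,"z":-68,"ax":0,"ay":40,"az":0},{"x":-86,"y":0,"z":-72.5,"ax":0,"ay":45,"az":0},{"x":-86,"y":0,"z":-72.5,"ax":0,"ay":45,"az":0},{"x":-86,"y":0,"z":-72.5,"ax":0,"ay":45,"az":0}])

```text
time_s: 42.45
tcp_pos: [0.3835, 0.2715, 0.0983]
tool_rot: [-0.092, 0.7, 0.702, 0.091]
force: [0.3, -0.2, -3.3]
grip_width: 0.0451
grip_force: 72.3
```

```bash
python3 - <<'E'
from h import *
s=env.sense();print(s['q'].round(2),rot().as_matrix()[:,2])
arc([.3845,.168,0],range(5,50,5))
E
```

```text
[ 0.16  0.48 -0.91  2.17  0.33  0.53 -0.93] [-0.00313248  0.25656678 -0.96652143]
5 [ -6.4  -0.  -10.7]
10 [-13.8   0.  -20.7]
15 [-22.    0.  -30.1]
20 [-31.    0.  -38.7]
25 [-40.7   0.  -46.5]
30 [-51.    0.  -53.5]
35 [-61.9   0.  -59.5]
40 [-73.3   0.  -64.5]
45 [-85.1   0.  -68.5]
```

>>> drive_tool(series=[{"x":-6.5,"y":9,"z":-10.5,"ax":0,"ay":5,"az":0},{"x":-14,"y":18,"z":-20.5,"ax":0,"ay":10,"az":0},{"x":-22,"y":27,"z":-30,"ax":0,"ay":15,"az":0},{"x":-31,"y":36,"z":-38.5,"ax":0,"ay":20,"az":0},{"x":-40.5,"y":45,"z":-46.5,"ax":0,"ay":25,"az":0},{"x":-51,"y":54,"z":-53.5,"ax":0,"ay":30,"az":0},{"x":-62,"y":63,"z":-59.5,"ax":0,"ay":35,"az":0},{"x":-73.5,"y":72,"z":-64.5,"ax":0,"ay":40,"az":0},{"x":-85,"y":80,"z":-68.5,"ax":0,"ay":45,"az":0},{"x":-85,"y":80,"z":-68.5,"ax":0,"ay":45,"az":0},{"x":-85,"y":80,"z":-68.5,"ax":0,"ay":45,"az":0},{"x":-85,"y":80,"z":-68.5,"ax":0,"ay":45,"az":0}])

```text
time_s: 43.45
tcp_pos: [0.4629, 0.1795, 0.1439]
tool_rot: [-0.359, 0.607, 0.616, 0.351]
force: [-2.9, -1.3, 8.8]
grip_width: 0.0448
grip_force: 75.1
```

```bash
python3 - <<'E'
from h import *
s=env.sense();print(s['q'].round(2),s['force'],s['ft_torque'],rot().as_matrix().round(3).tolist())
E
```

```text
[ 1.01  1.15 -1.4   2.1   0.13  0.56 -0.18] [-2.87817581 -1.3337064   8.76565869] [0.04893681 0.59374273 0.55164033] [[-0.005, 1.0, -0.016], [0.496, 0.016, 0.868], [0.868, -0.004, -0.496]]
```

>>> drive_tool(series=[{"x":0.9,"y":0,"z":-0.5,"ax":0,"ay":0,"az":0},{"x":0.9,"y":0,"z":-0.5,"ax":0,"ay":0,"az":0},{"x":0.9,"y":0,"z":-0.5,"ax":0,"ay":0,"az":0}])

```text
time_s: 43.7
tcp_pos: [0.4633, 0.1784, 0.1438]
tool_rot: [-0.356, 0.608, 0.617, 0.35]
force: [-0.2, 1.4, -1.5]
grip_width: 0.0448
grip_force: 74.3
```

>>> drive_tool(series=[{"x":0,"y":0,"z":0,"ax":0,"ay":0,"az":0},{"x":0,"y":0,"z":0,"ax":0,"ay":0,"az":0},{"x":0,"y":0,"z":0,"ax":0,"ay":0,"az":0},{"x":0,"y":0,"z":0,"ax":0,"ay":0,"az":0},{"x":0,"y":0,"z":0,"ax":0,"ay":0,"az":0},{"x":0,"y":0,"z":-10,"ax":0,"ay":0,"az":0},{"x":0,"y":0,"z":-30,"ax":0,"ay":0,"az":0},{"x":0,"y":0,"z":-55,"ax":0,"ay":0,"az":0},{"x":0,"y":0,"z":-80,"ax":0,"ay":0,"az":0},{"x":0,"y":0,"z":-105,"ax":0,"ay":0,"az":0},{"x":0,"y":0,"z":-125,"ax":0,"ay":0,"az":0},{"x":0,"y":0,"z":-125,"ax":0,"ay":0,"az":0}], fingers=100)

```text
time_s: 44.7
tcp_pos: [0.4675, 0.0655, 0.208]
tool_rot: [-0.354, 0.61, 0.615, 0.353]
force: [0.8, -0.5, 0.4]
grip_width: 0.0854
grip_force: 0.0
```

```bash
python3 - <<'E'
from h import *
s=env.sense();print(s['tcp_pos'],s['q'].round(2))
for n,roi in(('top',(170,190,345,290)),('scene',(140,110,320,230))):
  im=cams.read_camera(n)
  for ce,a,r in blobs(im,(105,140,60),(125,255,255),roi,25):
    if a<1000:print(n,ce.round(1),a,np.round(r[1],1),round(r[2],1),'z.174',back(n,ce,.174).round(4),'z.162',back(n,ce,.162).round(4))
D=down(np.radians(-89.3))
go([.465,.07,.28],D);go([.465,.15,.28],D)
E
```

```text
[0.46754093 0.06552941 0.20801584] [ 1.21  1.04 -1.41  1.94 -0.04  0.89  0.  ]
top [287.6 198.4] 171 [15. 15.] 90.0 z.174 [0.6063 0.0248 0.174 ] z.162 [0.6085 0.0247 0.162 ]
top [247.5 249.2] 161 [15. 15.] 90.0 z.174 [0.4591 0.1462 0.174 ] z.162 [0.4599 0.1473 0.162 ]
top [310.6 261. ] 55 [ 6.4 11.2] 53.1 z.174 [ 0.4199 -0.0364  0.174 ] z.162 [ 0.4203 -0.0371  0.162 ]
scene [198.2 129.6] 68 [ 8.9 16.4] 42.0 z.174 [0.5232 0.347  0.174 ] z.162 [0.5313 0.3643 0.162 ]
scene [286.4 150.9] 72 [13.5  7.7] 32.0 z.174 [0.6736 0.102  0.174 ] z.162 [0.6839 0.1157 0.162 ]
scene [213.8 173.5] 190 [15.2 18.8] 63.4 z.174 [0.4516 0.1307 0.174 ] z.162 [0.4587 0.1449 0.162 ]
shift [ 64.2  -0.6 -35.2] turn [  0.08 -59.96  -0.09]
shift [104.3   0.3  34. ] turn [  0.08 -59.96  -0.09]
```

Column B stands at about (0.460, 0.147). Regrasp from above.

>>> drive_tool(series=[{"x":30,"y":-1,"z":-17,"ax":0,"ay":-6,"az":0},{"x":64,"y":-1,"z":-35,"ax":0,"ay":-12,"az":0},{"x":64,"y":-1,"z":-35,"ax":0,"ay":-18,"az":0},{"x":64,"y":-1,"z":-35,"ax":0,"ay":-24,"az":0},{"x":64,"y":-1,"z":-35,"ax":0,"ay":-30,"az":0},{"x":64,"y":-1,"z":-35,"ax":0,"ay":-36,"az":0},{"x":64,"y":-1,"z":-35,"ax":0,"ay":-42,"az":0},{"x":64,"y":-1,"z":-35,"ax":0,"ay":-48,"az":0},{"x":64,"y":-1,"z":-35,"ax":0,"ay":-54,"az":0},{"x":64,"y":-1,"z":-35,"ax":0,"ay":-60,"az":0},{"x":64,"y":-1,"z":-35,"ax":0,"ay":-60,"az":0}])

```text
time_s: 45.72
tcp_pos: [0.4624, 0.0786, 0.2808]
tool_rot: [0.003, 0.697, 0.717, -0.0]
force: [-0.1, 1.7, 1.2]
grip_width: 0.0853
grip_force: 0.0
```

```bash
python3 - <<'E'
from h import *
s=env.sense();print(s['q'].round(2));D=down(np.radians(-89.3))
go([.460,.147,.28],D);go([.460,.147,.135],D)
E
```

```text
[ 0.59  0.33 -1.12  1.75  0.32  1.25 -0.58]
shift [68.4 -0.6  0.5] turn [0.2  0.24 0.89]
shift [ 69.   -1.  145.5] turn [0.2  0.24 0.89]
```

>>> drive_tool(series=[{"x":25,"y":0,"z":0,"ax":0,"ay":0,"az":0.9},{"x":50,"y":-0.5,"z":0,"ax":0,"ay":0,"az":0.9},{"x":68.5,"y":-0.5,"z":0,"ax":0,"ay":0,"az":0.9},{"x":68.5,"y":-0.5,"z":0,"ax":0,"ay":0,"az":0.9},{"x":68.5,"y":-0.5,"z":0,"ax":0,"ay":0,"az":0.9}])

```text
time_s: 46.13
tcp_pos: [0.4618, 0.1406, 0.2789]
tool_rot: [-0.001, 0.707, 0.708, -0.0]
force: [0.2, -0.4, -1.0]
grip_width: 0.0854
grip_force: 0.0
```

```bash
python3 - <<'E'
from h import *
s=env.sense();print(s['tcp_pos'],s['q'].round(2));D=down(np.radians(-89.3));go([.460,.147,.135],D)
E
```

```text
[0.4617804  0.14062457 0.27894245] [ 0.43  0.36 -1.1   1.72  0.33  1.27 -0.74]
shift [  6.3  -1.6 143.9] turn [-0.08 -0.04 -0.64]
```

>>> drive_tool(series=[{"x":4,"y":-1,"z":35,"ax":0,"ay":0,"az":-0.5},{"x":4,"y":-1,"z":65,"ax":0,"ay":0,"az":-0.5},{"x":4,"y":-1,"z":90,"ax":0,"ay":0,"az":-0.5},{"x":4,"y":-1,"z":110,"ax":0,"ay":0,"az":-0.5},{"x":4,"y":-1,"z":126,"ax":0,"ay":0,"az":-0.5},{"x":4,"y":-1,"z":138,"ax":0,"ay":0,"az":-0.5},{"x":4,"y":-1,"z":143,"ax":0,"ay":0,"az":-0.5},{"x":4,"y":-1,"z":143,"ax":0,"ay":0,"az":-0.5},{"x":4,"y":-1,"z":143,"ax":0,"ay":0,"az":-0.5}])

```text
time_s: 46.88
tcp_pos: [0.4618, 0.1427, 0.1368]
tool_rot: [-0.0, 0.705, 0.709, -0.0]
force: [1.2, 0.5, 0.3]
grip_width: 0.0851
grip_force: 0.0
```

>>> drive_tool(series=[{"x":0,"y":0,"z":0,"ax":0,"ay":0,"az":0},{"x":0,"y":0,"z":0,"ax":0,"ay":0,"az":0},{"x":0,"y":0,"z":0,"ax":0,"ay":0,"az":0},{"x":0,"y":0,"z":0,"ax":0,"ay":0,"az":0},{"x":0,"y":0,"z":0,"ax":0,"ay":0,"az":0},{"x":0,"y":0,"z":0,"ax":0,"ay":0,"az":0},{"x":0,"y":0,"z":0,"ax":0,"ay":0,"az":0},{"x":0,"y":0,"z":0,"ax":0,"ay":0,"az":0}], fingers=0, newtons=70)

```text
time_s: 47.55
tcp_pos: [0.4624, 0.1433, 0.1378]
tool_rot: [0.001, 0.705, 0.709, 0.001]
force: [-0.2, -1.9, 7.9]
grip_width: 0.0439
grip_force: 71.2
```

```bash
python3 - <<'E'
from h import *
s=env.sense();print(s['tcp_pos']);C=np.array([.5655,-.031]);t=np.radians(2)
x,y=-.042,-.055;X=C+[x*np.cos(t)-y*np.sin(t),x*np.sin(t)+y*np.cos(t)];print(X)
go([.50,.147,.215],rot());D=down(np.radians(-88));go([*X,.215],D)
E
```

```text
[0.46240785 0.1432503  0.13776027]
[ 0.52544506 -0.08743227]
shift [  3.5  37.7 -77.2] turn [0. 0. 0.]
shift [-231.    62.   -77.1] turn [ 0.1   0.01 -1.7 ]
```

>>> drive_tool(series=[{"x":0,"y":0,"z":-15,"ax":0,"ay":0,"az":0},{"x":0,"y":0,"z":-45,"ax":0,"ay":0,"az":0},{"x":0,"y":0,"z":-78,"ax":0,"ay":0,"az":0},{"x":-15,"y":4,"z":-78,"ax":0,"ay":0,"az":0},{"x":-40,"y":11,"z":-78,"ax":0,"ay":0,"az":0},{"x":-70,"y":19,"z":-78,"ax":0,"ay":0,"az":-0.5},{"x":-100,"y":27,"z":-78,"ax":0,"ay":0,"az":-1},{"x":-130,"y":35,"z":-78,"ax":0,"ay":0,"az":-1},{"x":-160,"y":43,"z":-78,"ax":0,"ay":0,"az":-1.5},{"x":-190,"y":51,"z":-78,"ax":0,"ay":0,"az":-1.7},{"x":-212,"y":57,"z":-78,"ax":0,"ay":0,"az":-1.7},{"x":-225,"y":60,"z":-78,"ax":0,"ay":0,"az":-1.7},{"x":-231,"y":62,"z":-78,"ax":0,"ay":0,"az":-1.7},{"x":-231,"y":62,"z":-75,"ax":0,"ay":0,"az":-1.7},{"x":-231,"y":62,"z":-65,"ax":0,"ay":0,"az":-1.7},{"x":-231,"y":62,"z":-50,"ax":0,"ay":0,"az":-1.7},{"x":-231,"y":62,"z":-38,"ax":0,"ay":0,"az":-1.7},{"x":-231,"y":62,"z":-30,"ax":0,"ay":0,"az":-1.7},{"x":-231,"y":62,"z":-26,"ax":0,"ay":0,"az":-1.7},{"x":-231,"y":62,"z":-26,"ax":0,"ay":0,"az":-1.7}])

```text
time_s: 49.22
tcp_pos: [0.5245, -0.0869, 0.1618]
tool_rot: [-0.001, 0.694, 0.72, -0.0]
force: [-0.3, 0.2, -3.0]
grip_width: 0.0437
grip_force: 73.4
```

>>> drive_tool(series=[{"x":0,"y":0,"z":0.5,"ax":0,"ay":0,"az":0},{"x":0,"y":0,"z":1,"ax":0,"ay":0,"az":0},{"x":0,"y":0,"z":1,"ax":0,"ay":0,"az":0},{"x":0,"y":0,"z":1,"ax":0,"ay":0,"az":0}])

```text
time_s: 49.55
tcp_pos: [0.5253, -0.0876, 0.1622]
tool_rot: [0.0, 0.695, 0.719, 0.0]
force: [-0.0, 0.1, -3.3]
grip_width: 0.0437
grip_force: 73.4
```

>>> drive_tool(series=[{"x":0,"y":0,"z":1,"ax":0,"ay":0,"az":0},{"x":0,"y":0,"z":2,"ax":0,"ay":0,"az":0},{"x":0,"y":0,"z":2,"ax":0,"ay":0,"az":0},{"x":0,"y":0,"z":2,"ax":0,"ay":0,"az":0}])

```text
time_s: 49.88
tcp_pos: [0.5252, -0.0876, 0.1599]
tool_rot: [0.0, 0.695, 0.719, 0.0]
force: [0.3, -0.3, -1.2]
grip_width: 0.0437
grip_force: 73.6
```

>>> drive_tool(series=[{"x":0,"y":0,"z":0.5,"ax":0,"ay":0,"az":0},{"x":0,"y":0,"z":0.5,"ax":0,"ay":0,"az":0},{"x":0,"y":0,"z":0.5,"ax":0,"ay":0,"az":0}])

```text
time_s: 50.13
tcp_pos: [0.5253, -0.0877, 0.1599]
tool_rot: [0.0, 0.695, 0.719, 0.0]
force: [-1.8, -1.5, 6.1]
grip_width: 0.0436
grip_force: 74.4
```

>>> drive_tool(series=[{"x":0,"y":0,"z":0,"ax":0,"ay":0,"az":0},{"x":0,"y":0,"z":0,"ax":0,"ay":0,"az":0},{"x":0,"y":0,"z":0,"ax":0,"ay":0,"az":0},{"x":0,"y":0,"z":0,"ax":0,"ay":0,"az":0},{"x":0,"y":0,"z":0,"ax":0,"ay":0,"az":0},{"x":0,"y":0,"z":0,"ax":0,"ay":0,"az":0},{"x":0,"y":0,"z":-15,"ax":0,"ay":0,"az":0},{"x":0,"y":0,"z":-40,"ax":0,"ay":0,"az":0},{"x":0,"y":0,"z":-80,"ax":0,"ay":0,"az":0},{"x":0,"y":0,"z":-115,"ax":0,"ay":0,"az":0},{"x":0,"y":0,"z":-130,"ax":0,"ay":0,"az":0},{"x":0,"y":0,"z":-130,"ax":0,"ay":0,"az":0}], fingers=100)

```text
time_s: 51.13
tcp_pos: [0.5269, -0.0868, 0.2931]
tool_rot: [0.002, 0.695, 0.719, 0.002]
force: [0.7, 0.5, 0.6]
grip_width: 0.0855
grip_force: 0.0
```

>>> drive_tool(series=[{"x":-40,"y":0,"z":-5,"ax":0,"ay":0,"az":0},{"x":-80,"y":0,"z":-5,"ax":0,"ay":0,"az":0},{"x":-120,"y":0,"z":-5,"ax":0,"ay":0,"az":0},{"x":-160,"y":0,"z":-5,"ax":0,"ay":0,"az":0},{"x":-200,"y":0,"z":-5,"ax":0,"ay":0,"az":0},{"x":-240,"y":0,"z":-5,"ax":0,"ay":0,"az":0},{"x":-260,"y":0,"z":-5,"ax":0,"ay":0,"az":0},{"x":-260,"y":0,"z":-5,"ax":0,"ay":0,"az":0},{"x":-260,"y":0,"z":-5,"ax":0,"ay":0,"az":0}])

```text
time_s: 51.88
tcp_pos: [0.5335, -0.3485, 0.2924]
tool_rot: [-0.001, 0.696, 0.718, 0.0]
force: [0.2, 1.5, -1.2]
grip_width: 0.0853
grip_force: 0.0
```

```bash
python3 - <<'E'
from h import *
s=env.sense();print(s['tcp_pos'],s['time_s'])
T=cams.read_camera('top');S=cams.read_camera('scene')
cv2.imwrite('pics/f_top.png',T[...,::-1]);cv2.imwrite('pics/f_scene.png',S[...,::-1])
def sh(t,n,im,lo,hi,roi,z,mn=20,mx=1500):
  for ce,a,r in blobs(im,lo,hi,roi,mn):
    if a<mx:print(t,n,ce.round(1),a,np.round(r[1],1),round(r[2],1),back(n,ce,z).round(4))
sh('heads','top',T,(105,140,60),(125,255,255),(230,180,345,242),.196)
sh('blueall','top',T,(105,140,60),(125,255,255),(230,180,345,290),.196,mx=9999)
sh('heads','scene',S,(105,140,60),(125,255,255),(225,130,340,240),.184)
sh('feet','scene',S,(0,0,0),(180,255,60),(225,170,340,270),.034)
sh('red','top',T,(0,140,60),(8,255,255),(200,150,270,205),.068)
sh('white','top',T,(0,0,185),(180,40,255),(200,160,265,205),.037)
sh('shard','top',T,(0,0,170),(180,50,255),(270,240,345,285),.014,6)
h=cv2.cvtColor(T,cv2.COLOR_RGB2HSV)
for x,y in((.6051,.0254),(.5253,-.084)):
  for z in(.034,.184):print((x,y,z),proj('scene',[x,y,z]).round(1),proj('top',[x,y,z+.012]).round(1))
E
```

```text
[ 0.53349085 -0.34852841  0.2924249 ] 51.8833
heads top [287.6 198.4] 171 [15. 15.] 90.0 [0.6023 0.025  0.196 ]
heads top [325.4 224.6] 177 [16. 15.] 0.0 [ 0.5222 -0.0818  0.196 ]
blueall top [287.6 198.4] 171 [15. 15.] 90.0 [0.6023 0.025  0.196 ]
blueall top [325.4 224.6] 177 [16. 15.] 0.0 [ 0.5222 -0.0818  0.196 ]
blueall top [307.1 260.5] 2045 [33.8 64.3] 86.5 [ 0.4207 -0.0254  0.196 ]
heads scene [301.1 158.2] 352 [41.6 19.6] 13.0 [0.6773 0.0382 0.184 ]
heads scene [282.8 170.9] 214 [16.1 20.6] 63.4 [0.602  0.0209 0.184 ]
heads scene [282.  203.7] 257 [20.5 19.1] 45.0 [ 0.5217 -0.0866  0.184 ]
heads scene [234.9 233.9] 237 [24. 14.] 0.0 [ 0.3693 -0.1099  0.184 ]
feet scene [335.7 205.5] 97 [24. 12.] 90.0 [ 0.747  -0.0444  0.034 ]
feet scene [274.4 217.7] 24 [14.  1.] 90.0 [0.5705 0.0166 0.034 ]
feet scene [289.4 230. ] 21 [12.  1.] 90.0 [ 0.5751 -0.049   0.034 ]
feet scene [281.5 247.6] 164 [15. 21.] 90.0 [ 0.5176 -0.0913  0.034 ]
red top [232.8 182.5] 150 [ 6.3 23.1] 86.4 [0.6835 0.1998 0.068 ]
white top [234.1 185.4] 357 [14.1 40.4] 86.8 [0.6803 0.1994 0.037 ]
shard top [276.1 241.1] 24 [9. 2.] 0.0 [0.4937 0.0653 0.014 ]
shard top [295.7 240.5] 45 [ 2. 29.] 90.0 [0.494  0.0008 0.014 ]
shard top [318.  257.2] 43 [7. 6.] 90.0 [ 0.4372 -0.0705  0.014 ]
shard top [293.2 259.1] 35 [5. 6.] 90.0 [0.4331 0.011  0.014 ]
(0.6051, 0.0254, 0.034) [282.4 211.3] [287.3 205.9]
(0.6051, 0.0254, 0.184) [282.7 169.7] [287.4 197.4]
(0.5253, -0.084, 0.034) [282.2 244.9] [321.8 229.3]
(0.5253, -0.084, 0.184) [282.6 202.6] [326.1 223.5]
```

Both columns stand where intended: foot heights above the bench grips give 22.0 and 22.1 mm, which is stand plus deck thickness, so the deck is flush. The shards are in the tray and the scraper is upright at (0.68, 0.20). Handing in.

```bash
python3 -c "
from bench import env
print(env.finish_job())"
```

```text
the job is handed in; nothing more can be done
None
```

I handed the job in at about 52 s of the 210 s allowed, with no verdict returned; by my last measurements both shards are in the tray, the deck is flush on the stand, both columns stand upright on it and the scraper is upright on the bench, clear of stand and tray.

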